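Load a jar reader and crank its head to the index tab

ROBOT

A 6-joint arm with a two-finger parallel gripper is mounted at the origin on a cart in front of the work surface, level with it; the furniture and walls round the work are solid. World frame = base frame: x ahead of the robot, y to its left, z up, the work surface at z = 0. Lengths are in m, angles in degrees, forces in N, time in s.
With the tool pointing down it reaches from about 0.425 to 0.95 m from the base axis. Payload 14.7 kg.
Tool frame: the origin (TCP) lies at the very end of the fingers, on their centre line; the grasp point (between the pads) lies 19 mm behind it; z points along the fingers, y is the line along which they close (so a half turn about z gives the same grasp; the last joint's range is limited). The gripper opens to 85 mm and grips with 20 to 120 N. Pads are 22 mm wide; open, the fingers measure 114 mm over their backs; the gripper's body (76 mm by 85 mm) begins 54 mm behind the grasp point. The pads swing forward as they close: fully open they stand 13 mm farther back than shut.
Start: joints at [73.648, 27.513, 91.461, -0, 61.026, -2.67], TCP at [0.154, 0.632, 0.231] pointing down, gripper open.
Joint ranges: [-157.49, 157.49], [-46.99, 117.5], [13.45, 153.17], [-89.5, 269.5], [5.16, 153.95], [-167.48, 167.48]. Speed limits (degrees/s): [108.29, 108.29, 136.94, 172.46, 172.46, 172.46].

INTERFACE

Orientations are given as [roll, pitch, yaw] about the fixed x, y, z axes, in that order (R = Rz(yaw) Ry(pitch) Rx(roll)).
In Python, from bench import robot gives the robot as it stands. The module is installed in compiled form; this text tells all that it offers.
- The arm moves only by the tool drive_tool, never from a script. Its argument "increments" is a list of rows, each a list of 7 numbers: the shift along the tool's x, y, z scaled (see below), then the turn, a rotation vector about the tool's x, y, z scaled (see below), then the gripper's target within -1 to 1 (shut at 1, half-way at 0, fully open at -1). In form: [[dx, dy, dz, ax, ay, az, grip], ...]. A call has exactly 8 rows; each row is the pose to reach, as a shift and turn from the pose commanded when the call began, along the tool's axes at that moment; what a row does not reach only later rows make up. The controller multiplies each number of a shift by 500 mm and each number of a turn by 90 degrees. A row lasts 1/12 s, in which the tool goes at most 41.7 mm and 7.16 degrees, less where a joint would pass 70% of its speed; a pose out of reach is approached as far as the arm can. A call with a number of a shift or a turn outside -1 to 1 is refused whole. A call with a gripper value outside its range is refused whole. The fingers move at their own pace and stop on an object; "grip_force" is the grip in N (left out, the last holds). Time passes only in rows, so rows that repeat a pose let the fingers close, or fill a call up. It gives the time, the measured TCP pose, the force, the opening and the grip force at its end, in the units of the state.
- robot.sense(): the state, without advancing time (a new reading comes with each control period).
- robot.read_camera(name): name is "scene" or "top"; returns a dict with "img" (384x512x3 uint8, red, green, blue), "mtx" (3x3 intrinsics, pixels), "rvec" (rotation vector, rad) and "tvec" (3), from world to camera coordinates, as OpenCV has them. Camera axes: x right, y down, z forward; pixel columns grow to the right and rows downward; lengths in m; the calibration is good to about 2 mm. A picture is of the moment at which its call begins. There is no depth.
- robot.job_done(): hands the job in; it is judged then, once.
Trained networks look in the newest picture that a camera, given by its name, has taken for a name from the list of things; names that differ only in an ending like _2 or _b are one class to them, and where a whole thing is asked for, a point or a joint stands for the part that bears it (a point fixed in the world has none). Each returns a list of dicts, best first, with "conf" (0 to 1); they miss things now and then, are a little off and sometimes report something else, mostly with a low value. They report only what shows in the picture. A call takes as long as a camera call. They do not tell look-alikes from the thing itself.
- robot.outline_of(query, camera): "region" (384x512 bool, what is visible of it) and "rect" ([left, top, width, height] in pixels, round what is visible of it).
- robot.mark_of(query, camera): "position" ([column, row] in pixels: a listed point, or the origin of a listed thing).
The state is a dict: "time_s": time; "joint_pos": joint angles; "qd": joint speeds; "joint_efforts": joint torques, N m; "position": TCP position; "tcp_rot": TCP orientation; "wrist_force": force on the tool from outside, world axes, zero at the start; "ft_torque": the same for the moment, N m; "finger_gap": finger opening in m; "gripper_force": force on a finger pad.
Only numpy, scipy, OpenCV 4.12 (cv2) and the standard library are available. Lean on these libraries where they do the work, as an engineer would, in place of code of your own. Each camera call takes 0.05 s, during which the arm holds its last target. There are 200 camera calls.

TASK

Make the jar reader ready: stand every amber jar from the near right part of the worktop upright in the reader's open drawer, one to a bay, then push the drawer fully home, and after that turn the handwheel by its upright handle until the pointer of the reading head stands exactly opposite the index tab clipped on the scale. Move the head only by the handwheel, leave the jars standing in the closed drawer, and leave the tape roll, note pad and marker pen where they are.

Things in the scene. Friction and masses are not known exactly. Their poses are not given: they have to be found in the camera images.
- reader: jar reader, fixed: grey bed 185 x 330 mm, 12 mm thick; white rail box along its far side (x +27 to +130 mm, top z = 75 mm); side cheeks 48 mm high; drawer between them in front. Place and yaw vary. Origin on the worktop, 14 mm (x) behind the closed drawer's middle; x points from the drawer to the rail box, y left along the rail, z up. The drawer comes out to -x.
- drawer (a joint): how far the drawer is out, m: 0 fully home against its stop, 0.07 farthest out; slides along the reader's x with about 2.5 N of friction (more when moved fast) and stays where it is left.
- drawer_floor (a point): middle of the drawer's floor (upper side), 17 mm above the worktop; moves with the drawer, axes as the reader's. Inner space 64 mm (x) by 272 mm (y), back and side walls 24 mm above this floor, front panel 35 mm above it (its outer face at x = -40 mm).
- push_bar (a point): middle of the drawer's straight bar handle, 120 mm long along the reader's y, 10 mm thick (x), 12 mm high, standing 25 mm clear in front of the front panel, its middle 43 mm above the worktop. Push it to the reader's +x to close the drawer.
- bay_0 (a point): rightmost (-y): middle of a drawer bay, on its floor; moves with the drawer. Four bays side by side along y, 68 mm apart, each 64 mm deep (x), 64 mm wide (y), parted by walls 24 mm high; each takes one jar. Axes as the reader's.
- bay_1 (a point): second from the right: middle of a drawer bay, on its floor; moves with the drawer. Four bays side by side along y, 68 mm apart, each 64 mm deep (x), 64 mm wide (y), parted by walls 24 mm high; each takes one jar. Axes as the reader's.
- bay_2 (a point): third from the right: middle of a drawer bay, on its floor; moves with the drawer. Four bays side by side along y, 68 mm apart, each 64 mm deep (x), 64 mm wide (y), parted by walls 24 mm high; each takes one jar. Axes as the reader's.
- bay_3 (a point): leftmost (+y): middle of a drawer bay, on its floor; moves with the drawer. Four bays side by side along y, 68 mm apart, each 64 mm deep (x), 64 mm wide (y), parted by walls 24 mm high; each takes one jar. Axes as the reader's.
- wheel (a joint): angle of the handwheel, rad, growing clockwise seen from above, 0 to 52.4 (8.33 turns); each clockwise turn drives the head 12 mm to the reader's +y, anticlockwise back. Friction 0.05 N m; stays where it is left.
- wheel_hub (a point): centre of the disc handwheel on its upright axis, at the height of the rim's upper side (99 mm above the worktop); disc 94 mm in diameter, hub rising 5 mm above this point.
- crank_handle (a point): middle of the grip of the handwheel's upright handle, 24 mm above the rim; the handle is 21 mm in diameter and 45 mm tall, stands 35 mm from the wheel's axis and revolves freely on its own pin, so that a gripper holding it need not turn.
- head: the reading head: a black box with a lens on an aluminium slide, 62 x 40 mm, 65 mm high over the rail box, pointer at its front foot; slides 100 mm along the rail (y). Origin moves with it. Not to be pushed by hand.
- pointer (a point): tip of the head's pointer, a dark blade 3 mm wide reaching forward over the scale. Axes as the reader's.
- tab_mark (a point): tip of the index tab, a dark blade 3 mm wide on a clip 14 mm wide at the front edge of the scale; the tip reaches the pointer's line, so that at the mark the two blades meet end to end. Where the tab is clipped along y varies; axes as the reader's.
- jar_0: squat amber glass jar with a black knob lid, 150 g: body 50 mm in diameter, lid 52 mm in diameter with its upper side 46 mm above the foot, and on it a round knob 27 mm in diameter and 28 mm tall (foot to knob top 74 mm). The lid does not come off. Origin at the centre of its underside, z up. May be absent.
- jar_1: squat amber glass jar with a black knob lid, 150 g: body 50 mm in diameter, lid 52 mm in diameter with its upper side 46 mm above the foot, and on it a round knob 27 mm in diameter and 28 mm tall (foot to knob top 74 mm). The lid does not come off. Origin at the centre of its underside, z up. May be absent.
- jar_2: squat amber glass jar with a black knob lid, 150 g: body 50 mm in diameter, lid 52 mm in diameter with its upper side 46 mm above the foot, and on it a round knob 27 mm in diameter and 28 mm tall (foot to knob top 74 mm). The lid does not come off. Origin at the centre of its underside, z up. May be absent.
- jar_3: squat amber glass jar with a black knob lid, 150 g: body 50 mm in diameter, lid 52 mm in diameter with its upper side 46 mm above the foot, and on it a round knob 27 mm in diameter and 28 mm tall (foot to knob top 74 mm). The lid does not come off. Origin at the centre of its underside, z up. May be absent.
- tape: roll of brown packing tape lying flat, 93 mm in diameter, 48 mm high; a bystander. Origin at the centre of its underside.
- pad: pad of yellow notes, 51 x 51 x 13 mm; a bystander. Origin at the centre of its underside.
- marker: black marker pen lying flat, 128 mm long (y), 15 mm thick; a bystander. Origin at the centre of its underside.
Things that resemble listed ones, but are neither listed nor needed, are in the scene too. What is shaped like the jar_2 but blue or purple is not meant.

How it is judged (in metres and radians):
On the way, in this order (a step that is already met when the one before it is completed fails the run):
1. every jar stands upright in the drawer while the drawer is still out (x of jar_0 in the frame of drawer_floor between -0.022 and 0.022 m and y of jar_0 in the frame of drawer_floor between -0.132 and 0.132 m and z of jar_0 in the frame of drawer_floor between -0.004 and 0.005 m and angle between each of jar_0, jar_1, jar_2, jar_3's own z axis and vertical below 0.12 rad and x of jar_1 in the frame of drawer_floor between -0.022 and 0.022 m and y of jar_1 in the frame of drawer_floor between -0.132 and 0.132 m and z of jar_1 in the frame of drawer_floor between -0.004 and 0.005 m and x of jar_2 in the frame of drawer_floor between -0.022 and 0.022 m and y of jar_2 in the frame of drawer_floor between -0.132 and 0.132 m and z of jar_2 in the frame of drawer_floor between -0.004 and 0.005 m and x of jar_3 in the frame of drawer_floor between -0.022 and 0.022 m and y of jar_3 in the frame of drawer_floor between -0.132 and 0.132 m and z of jar_3 in the frame of drawer_floor between -0.004 and 0.005 m and value of joint drawer above 0.02 m), for 0.2 s.
2. the drawer is fully home with the jars standing in it (x of jar_0 in the frame of drawer_floor between -0.022 and 0.022 m and y of jar_0 in the frame of drawer_floor between -0.132 and 0.132 m and z of jar_0 in the frame of drawer_floor between -0.004 and 0.005 m and angle between each of jar_0, jar_1, jar_2, jar_3's own z axis and vertical below 0.12 rad and x of jar_1 in the frame of drawer_floor between -0.022 and 0.022 m and y of jar_1 in the frame of drawer_floor between -0.132 and 0.132 m and z of jar_1 in the frame of drawer_floor between -0.004 and 0.005 m and x of jar_2 in the frame of drawer_floor between -0.022 and 0.022 m and y of jar_2 in the frame of drawer_floor between -0.132 and 0.132 m and z of jar_2 in the frame of drawer_floor between -0.004 and 0.005 m and x of jar_3 in the frame of drawer_floor between -0.022 and 0.022 m and y of jar_3 in the frame of drawer_floor between -0.132 and 0.132 m and z of jar_3 in the frame of drawer_floor between -0.004 and 0.005 m and value of joint drawer below 0.003 m), for 0.3 s.
3. the pointer of the head stands opposite the index tab (y of pointer in the frame of tab_mark between -0.003 and 0.003 m), for 0.3 s.
At the end, for the whole second after the job is handed in: every jar stands upright (within 7 degrees) on the floor of a drawer bay, at rest; the drawer is within 3 mm of fully home; the head's pointer is within 3 mm of the index tab along the scale; the handwheel is at rest (all of step 2 and all of step 3 and linear speed of each of jar_0, jar_1, jar_2, jar_3 below 0.02 m/s and velocity of joint wheel between -0.05 and 0.05 rad/s); the robot touches nothing.
It fails at once if the head is pushed directly instead of by the handwheel (contact force between any of the fingers, the arm and head above 3 N).
It fails at once if a bystander (tape roll, note pad, marker pen) is moved by more than 2 cm (distance of any of tape, pad, marker from where it was at the start of the episode above 0.02 m).
Of jar_0, jar_1, jar_2, jar_3 only 2 to 4 are there at a start; the rules pass over those that are not, and their reading is None.
At some moment in a run one of jar_0, jar_1, jar_2, jar_3 may be knocked a few centimetres aside while the robot is not near it.
Once in a run the grip may slacken for a moment while it holds something.
It also fails if it takes over 210 s, if anything falls off the work surface, if the arm or the gripper's body presses on something with over 40 N, if the wrist force passes 120 N, or if a joint passes its speed limit or range.

## Working session

There is one attempt and no reset: what is moved stays moved. The work goes in short steps, Python scripts to look and compute and a tool call to move; the robot and the scene stay as the last step left them, time stands still between calls to the robot, and variables do not carry over. Pictures are saved under pics/ and viewed, at most 14 in all, crops included, and the job is handed in when it is done.

Besides the shell and the picture viewer there is one more tool, called as name(argument=value, ...), one argument or row to a line, values as JSON. drive_tool: Moves the arm, as the interface text tells. Shifts and turns lie within -1 to 1; 1 stands for 500 mm of shift or 90 degrees of turn. Its arguments: {"type":"object","properties":{"increments":{"type":"array","items":{"type":"array","items":{"type":"number","minimum":-1,"maximum":1}}},"grip_force":{"type":"number"}},"required":["increments"]}

```bash
mkdir -p pics && cat > h.py <<'E'
import numpy as np, cv2, json
from bench import robot
from scipy.spatial.transform import Rotation as R
def cam(n):
    c=robot.read_camera(n); return c
def ray(c,px):
    K=np.array(c["mtx"]);Rm=cv2.Rodrigues(np.array(c["rvec"],float))[0];t=np.array(c["tvec"],float).ravel()
    d=Rm.T@np.linalg.inv(K)@np.array([px[0],px[1],1.]);o=-Rm.T@t
    return o,d
def atz(c,px,z):
    o,d=ray(c,px); return o+d*(z-o[2])/d[2]
def proj(c,p):
    return cv2.projectPoints(np.array(p,float).reshape(-1,3),np.array(c["rvec"],float),np.array(c["tvec"],float),np.array(c["mtx"]),None)[0].reshape(-1,2)
E
python3 - <<'E'
from h import *
print(robot.sense())
for n in("scene","top"):
    c=cam(n); cv2.imwrite(f"pics/{n}0.png",cv2.resize(c["img"][:,:,::-1],(800,600)))
    print(n,"cam pos",ray(c,(256,192)))
    for q,z in(("jar_0",0),("tape",0),("pad",0),("marker",0),("reader",0),("bay_0",.017),("bay_1",.017),("bay_2",.017),("bay_3",.017),("drawer_floor",.017),("push_bar",.043),("wheel_hub",.099),("crank_handle",.123),("pointer",.075),("tab_mark",.075)):
        for m in robot.mark_of(q,n):
            if m["conf"]>.2: print(q,np.round(m["position"],1),round(m["conf"],2),np.round(atz(c,m["position"],z),3))
E
```

```text
{'time_s': 0.0, 'joint_pos': array([ 7.36465692e+01,  2.75490299e+01,  9.14937538e+01, -4.34867398e-04,
        6.10241471e+01, -2.67234391e+00]), 'qd': array([-0.01738564, -0.03142604,  0.04420554, -0.08532909,  0.06887824,
        0.03916751]), 'joint_efforts': array([-6.99731754e-03, -9.50638461e+01, -4.30177653e+01, -3.94055396e-04,
        1.21598478e-02, -1.38955747e-04]), 'position': array([0.15363198, 0.63117276, 0.2306817 ]), 'tcp_rot': array([-1.79933124e+02, -2.74082845e-03,  1.66319122e+02]), 'wrist_force': array([ 0.1672758 ,  0.15741682, -0.31807295]), 'ft_torque': array([0.00160243, 0.04825054, 0.0313164 ]), 'gripper_force': 0.0, 'finger_gap': 0.08537556030730632}
scene cam pos (array([-0.15234658, -0.6253425 ,  0.83190867]), array([ 0.60376334,  0.49706604, -0.62413474]))
jar_0 [273.3 256.3] 0.92 [ 0.459 -0.196  0.   ]
jar_0 [281.1 294.7] 0.79 [ 0.368 -0.295  0.   ]
jar_0 [319.2 267.6] 0.69 [ 0.514 -0.319  0.   ]
jar_0 [294.5 244.4] 0.65 [ 0.539 -0.214  0.   ]
jar_0 [354.3 282.7] 0.62 [ 0.534 -0.419 -0.   ]
jar_0 [291.1 209.3] 0.57 [ 0.662 -0.11   0.   ]
pad [327.6 21
[... 2257 characters left out ...]
0.78 [0.485 0.142 0.017]
bay_2 [238.7 210.3] 0.71 [0.508 0.084 0.017]
bay_3 [256.9 206.9] 0.87 [0.519 0.025 0.017]
bay_3 [220.7 217.6] 0.78 [0.485 0.142 0.017]
bay_3 [238.7 210.3] 0.71 [0.508 0.084 0.017]
drawer_floor [226.  214.6] 0.88 [0.495 0.125 0.017]
drawer_floor [330.5 227.2] 0.65 [ 0.452 -0.208  0.017]
push_bar [231.8 237.2] 0.83 [0.421 0.103 0.043]
wheel_hub [257.4 157.2] 0.7 [0.661 0.02  0.099]
wheel_hub [226.3 192.2] 0.31 [0.554 0.114 0.099]
crank_handle [147.4 169.7] 0.66 [0.621 0.35  0.123]
crank_handle [244.5 162.6] 0.36 [0.639 0.057 0.123]
pointer [207.7 179.2] 0.7 [0.6   0.176 0.075]
pointer [216.2 214.9] 0.69 [0.488 0.148 0.075]
pointer [252.7 158.2] 0.53 [0.665 0.035 0.075]
```

View pics/top0.png

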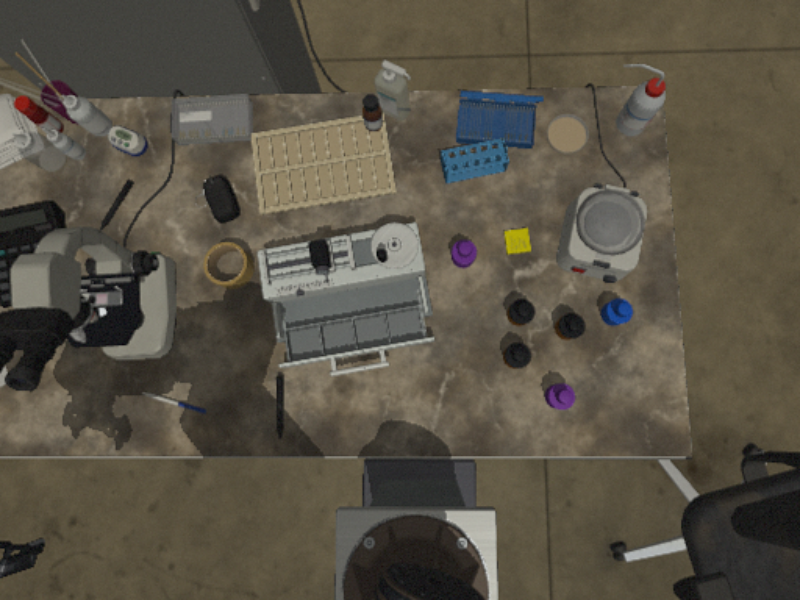

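View pics/scene0.png

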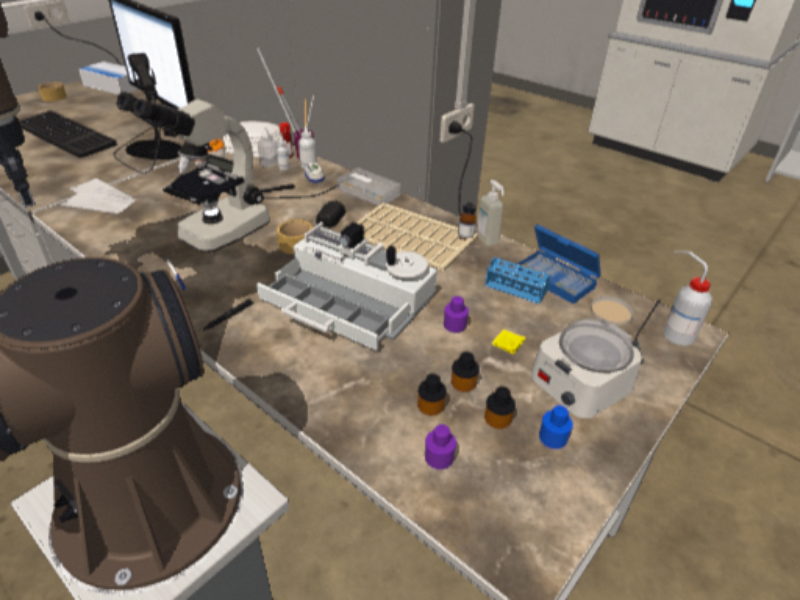

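The pictures (800x600 scale) show three amber jars. In the top view they are at (520,312), (570,326) and (517,356). The look-alikes are blue at (617,312) and purple at (561,397) and (463,253), and I'll leave those alone. Next I'll fit the reader pose and check the jars in an enlarged crop.

```bash
cat > fit.py <<'E'
from h import *
from scipy.optimize import least_squares
import itertools
def model(p):
    x,y,yw,d=p; T=lambda a:np.array([x+np.cos(yw)*a[0]-np.sin(yw)*a[1], y+np.sin(yw)*a[0]+np.cos(yw)*a[1], a[2]])
    return T
def pts(p):
    T=model(p);d=p[3]
    P={"reader":T((0,0,0)),"drawer_floor":T((-.014-d,0,.017)),"push_bar":T((-.014-d-.040-.030,0,.043))}
    for i in range(4):P[f"bay_{i}"]=T((-.014-d,-.102+.068*i,.017))
    return P
def fit(cams,obs):
    # obs: (cam,name,px,conf)
    def res(p):
        P=pts(p);r=[]
        for n,q,px,w in obs:
            if q=="bay":
                pr=np.array([proj(cams[n],P[f"bay_{i}"])[0] for i in range(4)]);e=pr-px;e=e[np.argmin((e**2).sum(1))]
            else:e=proj(cams[n],P[q])[0]-px
            r+=list(e*w)
        return np.array(r)
    best=min((least_squares(res,[.56,.12,y0,.06],loss="soft_l1",bounds=([.4,-.1,-.6,0],[.8,.4,.6,.0701])) for y0 in(0.,.15,.3)),key=lambda s:s.cost)
    return best.x,best.cost
E
python3 - <<'E'
from fit import *
cams={};obs=[];J=[]
for n in("scene","top"):
    cams[n]=cam(n)
    for q in("reader","drawer_floor","push_bar"):
        m=robot.mark_of(q,n)
        if m: obs.append((n,q,m[0]["position"],m[0]["conf"]))
    for m in robot.mark_of("bay_0",n): 
        if m["conf"]>.3: obs.append((n,"bay",m["position"],m["conf"]))
p,c=fit(cams,obs);print("reader x,y,yaw,d",np.round(p[:2],4),np.degrees(p[2]),p[3],c)
np.save("p.npy",p);T=model(p)
c=cams["top"];im=c["img"].copy()
big=lambda a:cv2.resize(a[:,:,::-1],None,fx=4,fy=4,interpolation=cv2.INTER_CUBIC)
x0,y0=155,135
A=big(im[y0:y0+125,x0:x0+130])
def dot(P,col=(0,0,255)):
    u=(proj(c,P)[0]-[x0,y0]+.5)*4;cv2.circle(A,(int(u[0]),int(u[1])),3,col,-1)
for a in((.13,.165,.075),(.027,.165,.075),(.13,-.165,.075),(.027,-.165,.075)):dot(T(a))
d=p[3]
for yy in(-.136,-.068,0,.068,.136):
    dot(T((-.014-d-.04,yy,.052)),(0,255,0))
for yy in(-.06,.06):dot(T((-.014-d-.07,yy,.049)),(255,0,0))
B=big(im[175:275,315:380])
H=max(A.shape[0],B.shape[0]);f=np.zeros((H,A.shape[1]+B.shape[1],3),np.uint8);f[:A.shape[0],:A.shape[1]]=A;f[:B.shape[0],A.shape[1]:]=B
cv2.imwrite("pics/c1.png",f);print(f.shape)
# jars via amber mask + network outlines
for n in cams:
    for m in robot.outline_of("jar_0",n):
        reg=m["region"];px=cams[n]["img"][reg].reshape(-1,3).astype(int)
        s=px.sum(1);br=px[s>np.percentile(s,70)].mean(0)
        print(n,m["rect"],round(m["conf"],2),br.round())
E
```

```text
reader x,y,yaw,d [0.5667 0.128 ] 8.205656328015257 0.061239390544251114 12.894705981837582
(500, 780, 3)
scene [289.1, 223.5, 17.0, 30.7] 0.87 [106.  71.  37.]
scene [281.9, 188.7, 19.7, 22.5] 0.78 [129.  67. 152.]
scene [267.3, 236.8, 20.3, 33.6] 0.76 [105.  62.  16.]
scene [344.3, 258.7, 24.6, 28.4] 0.68 [ 61.  98. 177.]
scene [308.0, 247.3, 24.0, 27.5] 0.66 [105.  64.  20.]
scene [271.0, 270.6, 21.2, 25.5] 0.66 [128.  56. 161.]
top [323.2, 216.5, 17.9, 20.5] 0.81 [41. 39. 37.]
top [289.0, 151.9, 16.5, 19.3] 0.7 [ 98.  51. 121.]
top [351.0, 200.3, 19.7, 18.7] 0.66 [52. 43. 34.]
top [382.3, 190.9, 19.1, 19.2] 0.59 [ 37.  74. 144.]
top [326.0, 192.9, 16.5, 16.1] 0.56 [40. 36. 33.]
top [180.6, 197.1, 97.7, 44.8] 0.39 [136. 139. 132.]
```

View pics/c1.png

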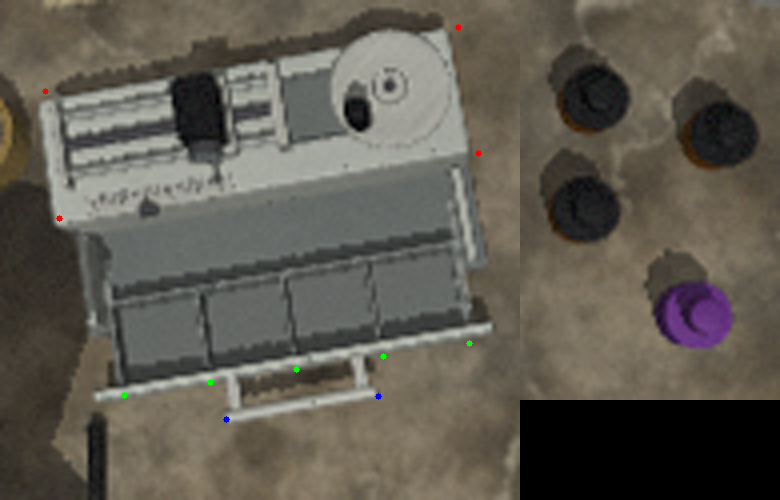

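```bash
python3 - <<'E'
from fit import *
c=cam("top");s=cam("scene")
uv=lambda a:np.array(a)/4.-.5+[155,135]
O=[((.0785,0,.075),uv((252.75,129.5)),2),((-.5,0,0),None,0)]
L=[((.027,.16,.075),(58,226)),((.027,-.16,.075),(467,154)),((.13,.16,.075),(41,102)),((.13,-.16,.075),(446,33))]
Dw=[((-.054,.155,.052),(97,399)),((-.054,-.155,.052),(490,329)),((-.084-.005,.06,.049),(231,420)),((-.089,-.06,.049),(379,399))]
mk=[("top",q,robot.mark_of(q,"top")) for q in("drawer_floor","push_bar")]+[("scene",q,robot.mark_of(q,"scene")) for q in("drawer_floor","push_bar")]
cams={"top":c,"scene":s}
def res(p):
    T=model(p[:4]);r=[]
    for a,b in L:r+=list(proj(c,T((a[0],a[1]*p[4],a[2])))[0]-uv(b))
    for a,b in Dw:r+=list(proj(c,T((a[0]-p[3],a[1]*(p[5] if a[2]==.052 else 1),a[2])))[0]-uv(b))
    P=pts(p[:4])
    for n,q,m in mk:
        if m:r+=list((proj(cams[n],P[q])[0]-m[0]["position"])*.5)
    return np.array(r)
q=least_squares(res,[.56,.12,.15,.06,1,1],loss="soft_l1");p=q.x
print(np.round(p,4),np.degrees(p[2]),np.round(q.fun,1));np.save("p.npy",p[:4])
T=model(p[:4])
inv=lambda w:(np.array([[np.cos(p[2]),np.sin(p[2])],[-np.sin(p[2]),np.cos(p[2])]])@(w[:2]-p[:2])).round(4)
for i in range(4):print("bay",i,T((-.014-p[3],-.102+.068*i,.017)).round(4))
w=lambda a,z:atz(c,uv(a),z)
hub=w((389,87),.104);print("hub",hub,inv(hub)); h=w((357,97),.144);print("handle top",h,inv(h))
print("pointer",inv(w((216,177),.08)),"tab",inv(w((151,200),.08)))
# jars: knob top centre and lid in both
for u in((593,90),(716,127),(582,203)):
    pass
jr=[(595,97),(720,134),(584,209)]
for n in cams:
    for m in robot.mark_of("jar_0",n): print(n,round(m["conf"],2),atz(cams[n],m["position"],0).round(4)[:2])
for u in jr:
    a=np.array(((u[0]-520)/4-.5+315,u[1]/4-.5+175));print("lid",atz(c,a,.046).round(4))
E
```

```text
[0.5624 0.1317 0.1672 0.0537 1.011  1.0024] 9.577937206249944 [ 0.2  0.5  0.4  0.3  0.2 -0.2 -0.1 -0.9  0.2  0.1  0.2  0.3 -1.3  0.7
 -0.3 -0.7  1.4 -0.2 -1.  -0.1 -0.7 -0.5  1.4  0.2]
bay 0 [0.5126 0.0198 0.017 ]
bay 1 [0.5013 0.0869 0.017 ]
bay 2 [0.49   0.1539 0.017 ]
bay 3 [0.4786 0.221  0.017 ]
hub [0.66322943 0.0366173  0.104     ] [ 0.0836 -0.1105]
handle top [0.64486319 0.05773728 0.144     ] [ 0.069  -0.0866]
pointer [0.0439 0.0339] tab [0.0349 0.0864]
top 0.84 [ 0.5285 -0.4033]
top 0.81 [ 0.669  -0.1075]
top 0.71 [ 0.4558 -0.2098]
top 0.71 [ 0.5434 -0.2213]
top 0.49 [ 0.51   -0.3168]
top 0.48 [ 0.3814 -0.2919]
scene 0.96 [ 0.3763 -0.2862]
scene 0.86 [ 0.6681 -0.1064]
scene 0.78 [ 0.5027 -0.3132]
scene 0.77 [ 0.5507 -0.2095]
scene 0.75 [ 0.4574 -0.1968]
scene 0.69 [ 0.5375 -0.4079]
scene 0.64 [0.5789 0.1309]
lid [ 0.5386 -0.2153  0.046 ]
lid [ 0.5086 -0.3106  0.046 ]
lid [ 0.4511 -0.2037  0.046 ]
```

```bash
cat >> h.py <<'E'
def chain(wps,start=None):
    "wps: list of (x,y,z,yaw). prints a row (7) for each from the previous pose; start: (x,y,z,yaw) or sensed"
    if start is None:
        s=robot.sense();p=np.array(s["position"]);r=R.from_euler("xyz",s["tcp_rot"],degrees=True);print("t",s["time_s"],p.round(4),np.round(s["tcp_rot"],1),"gap",round(s["finger_gap"],4),"F",np.round(s["wrist_force"],1))
    else: p=np.array(start[:3]);r=R.from_euler("xyz",[180,0,start[3]],degrees=True)
    for w in wps:
        q=np.array(w[:3]);t=R.from_euler("xyz",[180,0,w[3]],degrees=True)
        d=r.inv().apply(q-p)/.5;a=(r.inv()*t).as_rotvec(degrees=True)/90
        print(w,"d",np.linalg.norm(q-p).round(3),np.round(np.r_[d,a],4).tolist());p,r=q,t
E
python3 - <<'E'
from h import *
chain([(.38,.40,.25,126),(.47,.10,.25,99.6),(.452,-.205,.20,99.6),(.452,-.205,.1,99.6)])
E
```

```text
t 2.6 [0.1537 0.6315 0.2313] [-180.    -0.   166.3] gap 0.0853 F [-0.6 -0.3 -0.1]
(0.38, 0.4, 0.25, 126) d 0.324 [-0.5493, -0.3429, -0.0374, -0.0, 0.0, 0.448]
(0.47, 0.1, 0.25, 99.6) d 0.313 [-0.5912, -0.207, -0.0, 0.0, -0.0, 0.2933]
(0.452, -0.205, 0.2, 99.6) d 0.31 [-0.5955, -0.1372, 0.1, 0.0, 0.0, 0.0]
(0.452, -0.205, 0.1, 99.6) d 0.1 [0.0, -0.0, 0.2, 0.0, 0.0, 0.0]
```

drive_tool(
  increments=[
    [-0.549, -0.343, -0.037, 0, 0, 0.448, -0.4],
    [-0.549, -0.343, -0.037, 0, 0, 0.448, -0.4],
    [-0.549, -0.343, -0.037, 0, 0, 0.448, -0.4],
    [-0.549, -0.343, -0.037, 0, 0, 0.448, -0.4],
    [-0.549, -0.343, -0.037, 0, 0, 0.448, -0.4],
    [-0.549, -0.343, -0.037, 0, 0, 0.448, -0.4],
    [-0.549, -0.343, -0.037, 0, 0, 0.448, -0.4],
    [-0.549, -0.343, -0.037, 0, 0, 0.448, -0.4],
  ],
)

```text
time_s: 3.27
position: [0.3816, 0.3978, 0.2502]
tcp_rot: [180.0, 0.0, 125.9]
wrist_force: [0.9, 0.4, 0.9]
finger_gap: 0.0596
gripper_force: 0.0
```

Tracking is accurate, so I'll carry on.

drive_tool(
  increments=[
    [-0.591, -0.207, 0, 0, 0, 0.293, -0.4],
    [-0.591, -0.207, 0, 0, 0, 0.293, -0.4],
    [-0.591, -0.207, 0, 0, 0, 0.293, -0.4],
    [-0.591, -0.207, 0, 0, 0, 0.293, -0.4],
    [-0.591, -0.207, 0, 0, 0, 0.293, -0.4],
    [-0.591, -0.207, 0, 0, 0, 0.293, -0.4],
    [-0.591, -0.207, 0, 0, 0, 0.293, -0.4],
    [-0.591, -0.207, 0, 0, 0, 0.293, -0.4],
  ],
)

```text
time_s: 3.93
position: [0.4706, 0.0965, 0.2501]
tcp_rot: [180.0, 0.0, 99.6]
wrist_force: [-0.9, 0.8, -0.4]
finger_gap: 0.0598
gripper_force: 0.0
```

drive_tool(
  increments=[
    [-0.595, -0.137, 0.1, 0, 0, 0, -0.4],
    [-0.595, -0.137, 0.1, 0, 0, 0, -0.4],
    [-0.595, -0.137, 0.1, 0, 0, 0, -0.4],
    [-0.595, -0.137, 0.1, 0, 0, 0, -0.4],
    [-0.595, -0.137, 0.1, 0, 0, 0, -0.4],
    [-0.595, -0.137, 0.1, 0, 0, 0, -0.4],
    [-0.595, -0.137, 0.1, 0, 0, 0, -0.4],
    [-0.595, -0.137, 0.1, 0, 0, 0, -0.4],
  ],
)

```text
time_s: 4.6
position: [0.4516, -0.2089, 0.1993]
tcp_rot: [180.0, 0.1, 99.5]
wrist_force: [0.5, 0.8, -0.9]
finger_gap: 0.0596
gripper_force: 0.0
```

```bash
cat > look.py <<'E'
from h import *
import sys
cs={n:cam(n) for n in("scene","top")}
for n in cs:
    print(n,[(round(m["conf"],2),atz(cs[n],m["position"],0).round(3)[:2].tolist()) for m in robot.mark_of("jar_0",n) if m["conf"]>.3])
cv2.imwrite(f"pics/{sys.argv[1]}.png",np.hstack([cv2.resize(cs["scene"]["img"][130:310,170:340,::-1],(400,424)),cv2.resize(cs["top"]["img"][130:290,230:380,::-1],(400,424))]))
E
python3 look.py a1; python3 -c "
from h import *
chain([(.452,-.205,.12,99.6)])"
```

```text
scene [(0.91, [0.369, -0.294]), (0.73, [0.532, -0.221]), (0.72, [0.498, -0.307]), (0.69, [0.535, -0.416]), (0.61, [0.451, -0.196]), (0.6, [0.67, -0.103]), (0.35, [0.52, 0.113])]
top [(0.75, [0.669, -0.108]), (0.71, [0.692, 0.046]), (0.65, [0.374, -0.293]), (0.52, [0.538, -0.215]), (0.42, [0.457, -0.207])]
t 4.8 [ 0.4518 -0.2049  0.1997] [-180.    -0.    99.5] gap 0.0599 F [0.3 2.  0.1]
(0.452, -0.205, 0.12, 99.6) d 0.08 [-0.0002, 0.0005, 0.1594, -0.0001, -0.0002, -0.0007]
```

View pics/a1.png

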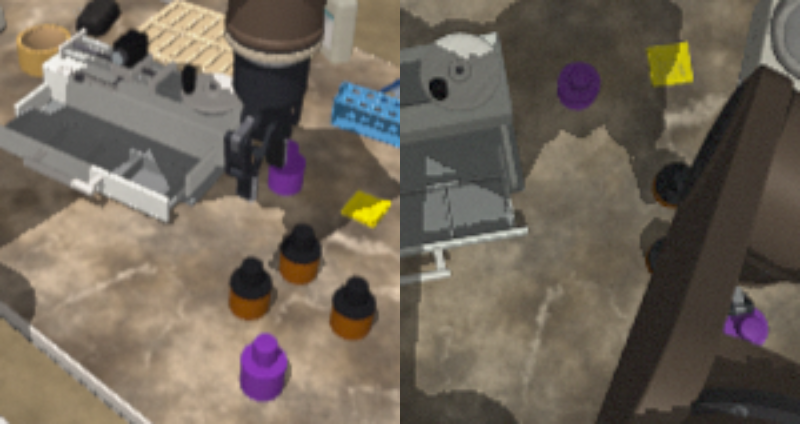

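The scene crop shows the open gripper above jar A at (250,290), with jars B (300,250) and C (352,308) undisturbed. I'll descend to the knob.

drive_tool(
  increments=[
    [0, 0, 0.06, 0, 0, 0, -0.4],
    [0, 0, 0.13, 0, 0, 0, -0.4],
    [0, 0, 0.19, 0, 0, 0, -0.4],
    [0, 0, 0.24, 0, 0, 0, -0.4],
    [0, 0, 0.28, 0, 0, 0, -0.4],
    [0, 0, 0.298, 0, 0, 0, -0.4],
    [0, 0, 0.298, 0, 0, 0, -0.4],
    [0, 0, 0.298, 0, 0, 0, 0.2],
  ],
  grip_force=50,
)

```text
time_s: 5.47
position: [0.4523, -0.2041, 0.0513]
tcp_rot: [-180.0, -0.0, 99.7]
wrist_force: [0.7, 0.2, 0.1]
finger_gap: 0.0491
gripper_force: 0.0
```

drive_tool(
  increments=[
    [0, 0, 0, 0, 0, 0, 0.8],
    [0, 0, 0, 0, 0, 0, 0.8],
    [0, 0, 0, 0, 0, 0, 0.8],
    [0, 0, 0, 0, 0, 0, 0.8],
    [0, 0, 0, 0, 0, 0, 0.8],
    [0, 0, 0, 0, 0, 0, 0.8],
    [0, 0, -0.02, 0, 0, 0, 0.8],
    [0, 0, -0.05, 0, 0, 0, 0.8],
  ],
)

```text
time_s: 6.13
position: [0.4516, -0.2045, 0.0764]
tcp_rot: [-180.0, -0.0, 99.6]
wrist_force: [-1.2, -0.4, -1.3]
finger_gap: 0.0253
gripper_force: 49.6
```

```bash
python3 -c "
from h import *
chain([(.452,-.2045,.165,99.6),(.49,.1539,.165,99.6),(.49,.1539,.071,99.6)])"
```

```text
t 6.1333 [ 0.4516 -0.2045  0.0764] [-180.    -0.    99.6] gap 0.0253 F [-1.2 -0.4 -1.3]
(0.452, -0.2045, 0.165, 99.6) d 0.089 [-0.0001, 0.0007, -0.1772, -0.0005, -0.0004, 0.0003]
(0.49, 0.1539, 0.165, 99.6) d 0.36 [0.6941, 0.1945, 0.0, 0.0, 0.0, 0.0]
(0.49, 0.1539, 0.071, 99.6) d 0.094 [0.0, -0.0, 0.188, 0.0, 0.0, 0.0]
```

drive_tool(
  increments=[
    [0, 0, -0.06, 0, 0, 0, 0.8],
    [0, 0, -0.12, 0, 0, 0, 0.8],
    [0.02, 0.005, -0.17, 0, 0, 0, 0.8],
    [0.07, 0.02, -0.178, 0, 0, 0, 0.8],
    [0.13, 0.036, -0.178, 0, 0, 0, 0.8],
    [0.2, 0.056, -0.178, 0, 0, 0, 0.8],
    [0.26, 0.073, -0.178, 0, 0, 0, 0.8],
    [0.33, 0.092, -0.178, 0, 0, 0, 0.8],
  ],
)

```text
time_s: 6.8
position: [0.47, -0.0333, 0.1664]
tcp_rot: [179.9, 0.0, 99.6]
wrist_force: [2.2, 0.1, -0.9]
finger_gap: 0.0257
gripper_force: 49.7
```

drive_tool(
  increments=[
    [0.07, 0.02, 0, 0, 0, 0, 0.8],
    [0.14, 0.04, 0, 0, 0, 0, 0.8],
    [0.21, 0.06, 0, 0, 0, 0, 0.8],
    [0.27, 0.076, 0, 0, 0, 0, 0.8],
    [0.32, 0.09, 0, 0, 0, 0, 0.8],
    [0.35, 0.099, 0, 0, 0, 0, 0.8],
    [0.364, 0.1025, 0, 0, 0, 0, 0.8],
    [0.364, 0.1025, 0, 0, 0, 0, 0.8],
  ],
)

```text
time_s: 7.47
position: [0.49, 0.1549, 0.1658]
tcp_rot: [179.9, -0.0, 99.7]
wrist_force: [-0.3, 0.0, -2.2]
finger_gap: 0.0254
gripper_force: 49.7
```

```bash
cat > look2.py <<'E'
from h import *
import sys
cs={n:cam(n) for n in("scene","top")}
p=np.load("p.npy")
cv2.imwrite(f"pics/{sys.argv[1]}.png",np.hstack([cv2.resize(cs["scene"]["img"][130:280,150:340,::-1],(480,380),interpolation=cv2.INTER_CUBIC),cv2.resize(cs["top"]["img"][130:260,150:260,::-1],(320,380),interpolation=cv2.INTER_CUBIC)]))
for n in cs:
    print(n,[(round(m["conf"],2),atz(cs[n],m["position"],0).round(3)[:2].tolist(),atz(cs[n],m["position"],.017).round(3)[:2].tolist()) for m in robot.mark_of("jar_0",n) if m["conf"]>.3])
E
python3 look2.py b1; python3 -c "
from h import *
chain([(.49,.1539,.071,99.6)])"
```

```text
scene [(0.83, [0.666, -0.117], [0.649, -0.127]), (0.71, [0.543, -0.206], [0.529, -0.215]), (0.69, [0.51, -0.311], [0.496, -0.318]), (0.68, [0.371, -0.296], [0.36, -0.303]), (0.67, [0.541, -0.411], [0.527, -0.416]), (0.59, [0.597, 0.284], [0.581, 0.265])]
top [(0.78, [0.53, -0.218], [0.528, -0.215]), (0.78, [0.538, -0.407], [0.535, -0.401]), (0.71, [0.478, 0.227], [0.477, 0.223]), (0.69, [0.369, -0.293], [0.37, -0.289]), (0.61, [0.51, -0.317], [0.508, -0.313]), (0.61, [0.677, -0.103], [0.672, -0.102])]
t 7.6667 [0.4898 0.1526 0.1651] [180.    0.   99.6] gap 0.0255 F [ 0.3 -0.3 -1.3]
(0.49, 0.1539, 0.071, 99.6) d 0.094 [0.0025, 0.0009, 0.1882, 0.0, 0.0001, -0.0003]
```

View pics/b1.png

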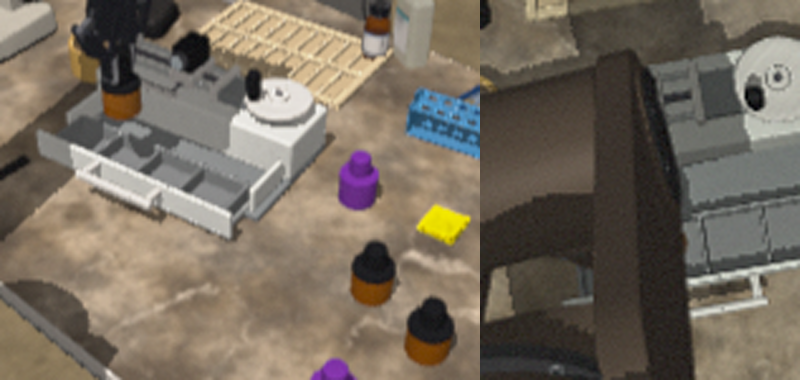

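Jar A hangs upright in the gripper at (120,100), above the drawer. I'll lower it.

drive_tool(
  increments=[
    [0, 0, 0.05, 0, 0, 0, 0.8],
    [0, 0, 0.1, 0, 0, 0, 0.8],
    [0, 0, 0.14, 0, 0, 0, 0.8],
    [0, 0, 0.165, 0, 0, 0, 0.8],
    [0, 0, 0.178, 0, 0, 0, 0.8],
    [0, 0, 0.184, 0, 0, 0, 0.8],
    [0, 0, 0.188, 0, 0, 0, 0.8],
    [0, 0, 0.188, 0, 0, 0, 0.8],
  ],
)

```text
time_s: 8.33
position: [0.4902, 0.1534, 0.0711]
tcp_rot: [180.0, -0.0, 99.6]
wrist_force: [-0.4, 0.6, -1.0]
finger_gap: 0.0251
gripper_force: 49.8
```

drive_tool(
  increments=[
    [0, 0, 0.003, 0, 0, 0, 0.8],
    [0, 0, 0.004, 0, 0, 0, 0.8],
    [0, 0, 0.004, 0, 0, 0, 0.0],
    [0, 0, 0.004, 0, 0, 0, 0.0],
    [0, 0, 0.004, 0, 0, 0, 0.0],
    [0, 0, 0.004, 0, 0, 0, -0.1],
    [0, 0, 0.004, 0, 0, 0, -0.1],
    [0, 0, 0.004, 0, 0, 0, -0.1],
  ],
)

```text
time_s: 9.0
position: [0.4899, 0.1537, 0.0689]
tcp_rot: [180.0, 0.0, 99.6]
wrist_force: [0.5, 0.2, 0.4]
finger_gap: 0.0468
gripper_force: 0.0
```

drive_tool(
  increments=[
    [0, 0, -0.02, 0, 0, 0, -0.1],
    [0, 0, -0.06, 0, 0, 0, -0.1],
    [0, 0, -0.12, 0, 0, 0, -0.2],
    [0, 0, -0.19, 0, 0, 0, -0.4],
    [-0.06, 0, -0.2, 0, 0, 0, -0.4],
    [-0.13, 0, -0.2, 0, 0, 0, -0.4],
    [-0.2, 0, -0.2, 0, 0, 0, -0.4],
    [-0.26, 0, -0.2, 0, 0, 0, -0.4],
  ],
)

```text
time_s: 9.67
position: [0.5119, 0.0239, 0.17]
tcp_rot: [179.9, 0.0, 99.7]
wrist_force: [2.3, 0.6, 1.3]
finger_gap: 0.0594
gripper_force: 0.0
```

```bash
python3 look2.py b2; python3 -c "
from h import *
chain([(.538,-.213,.17,99.6)])"
```

```text
scene [(0.95, [0.532, -0.219], [0.518, -0.227]), (0.87, [0.673, -0.112], [0.656, -0.123]), (0.7, [0.501, -0.309], [0.487, -0.316]), (0.66, [0.539, -0.411], [0.525, -0.416]), (0.64, [0.506, 0.172], [0.492, 0.155]), (0.58, [0.369, -0.289], [0.358, -0.296]), (0.46, [0.633, 0.386], [0.617, 0.366])]
top [(0.82, [0.533, -0.215], [0.531, -0.212]), (0.77, [0.67, -0.117], [0.665, -0.116]), (0.75, [0.538, -0.399], [0.535, -0.393]), (0.73, [0.38, -0.292], [0.38, -0.288]), (0.6, [0.491, 0.154], [0.49, 0.151]), (0.55, [0.513, -0.312], [0.511, -0.308])]
t 9.8667 [0.5116 0.0249 0.1694] [180.   -0.   99.5] gap 0.0597 F [-0.9  0.4  1.4]
(0.538, -0.213, 0.17, 99.6) d 0.239 [-0.4779, -0.0266, -0.0013, 0.0002, -0.0, -0.001]
```

View pics/b2.png

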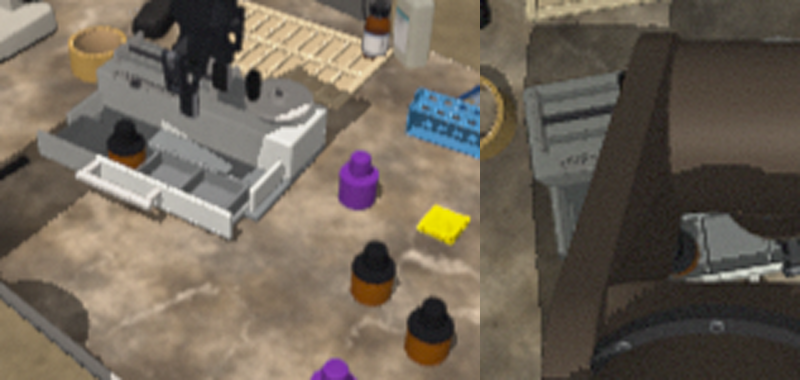

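Jar A stands upright in bay 2, at (125,140). Next is jar B at (.537,-.215).

drive_tool(
  increments=[
    [-0.06, -0.003, 0, 0, 0, 0, -0.4],
    [-0.13, -0.007, 0, 0, 0, 0, -0.4],
    [-0.2, -0.011, 0, 0, 0, 0, -0.4],
    [-0.28, -0.015, 0, 0, 0, 0, -0.4],
    [-0.35, -0.019, 0, 0, 0, 0, -0.4],
    [-0.42, -0.024, 0, 0, 0, 0, -0.4],
    [-0.46, -0.026, 0, 0, 0, 0, -0.4],
    [-0.48, -0.028, 0, 0, 0, 0, -0.4],
  ],
)

```text
time_s: 10.53
position: [0.5385, -0.215, 0.1691]
tcp_rot: [180.0, 0.0, 99.6]
wrist_force: [-1.0, -0.0, -0.7]
finger_gap: 0.0599
gripper_force: 0.0
```

drive_tool(
  increments=[
    [0, 0, 0.03, 0, 0, 0, -0.4],
    [0, 0, 0.09, 0, 0, 0, -0.4],
    [0, 0, 0.15, 0, 0, 0, -0.4],
    [0, 0, 0.2, 0, 0, 0, -0.4],
    [0, 0, 0.228, 0, 0, 0, -0.4],
    [0, 0, 0.236, 0, 0, 0, -0.4],
    [0, 0, 0.236, 0, 0, 0, -0.4],
    [0, 0, 0.236, 0, 0, 0, 0.2],
  ],
)

```text
time_s: 11.2
position: [0.5385, -0.2127, 0.0515]
tcp_rot: [180.0, 0.0, 99.7]
wrist_force: [0.0, -1.4, 0.2]
finger_gap: 0.0487
gripper_force: 0.0
```

drive_tool(
  increments=[
    [0, 0, 0, 0, 0, 0, 0.8],
    [0, 0, 0, 0, 0, 0, 0.8],
    [0, 0, 0, 0, 0, 0, 0.8],
    [0, 0, 0, 0, 0, 0, 0.8],
    [0, 0, 0, 0, 0, 0, 0.8],
    [0, 0, -0.05, 0, 0, 0, 0.8],
    [0, 0, -0.12, 0, 0, 0, 0.8],
    [0, 0, -0.19, 0, 0, 0, 0.8],
  ],
)

```text
time_s: 11.87
position: [0.5373, -0.2131, 0.147]
tcp_rot: [-179.9, -0.0, 99.6]
wrist_force: [1.7, 0.1, -1.6]
finger_gap: 0.0253
gripper_force: 49.7
```

```bash
python3 -c "
from h import *
chain([(.5013,.0869,.165,99.6),(.5013,.0869,.069,99.6)])"
```

```text
t 11.8667 [ 0.5373 -0.2131  0.147 ] [-179.9   -0.    99.6] gap 0.0253 F [ 1.7  0.1 -1.6]
(0.5013, 0.0869, 0.165, 99.6) d 0.303 [0.6037, 0.0293, -0.0356, -0.0007, -0.0005, 0.0002]
(0.5013, 0.0869, 0.069, 99.6) d 0.096 [0.0, -0.0, 0.192, 0.0, 0.0, 0.0]
```

drive_tool(
  increments=[
    [0.06, 0.003, -0.036, 0, 0, 0, 0.8],
    [0.14, 0.007, -0.036, 0, 0, 0, 0.8],
    [0.22, 0.011, -0.036, 0, 0, 0, 0.8],
    [0.3, 0.015, -0.036, 0, 0, 0, 0.8],
    [0.38, 0.019, -0.036, 0, 0, 0, 0.8],
    [0.46, 0.023, -0.036, 0, 0, 0, 0.8],
    [0.54, 0.026, -0.036, 0, 0, 0, 0.8],
    [0.604, 0.029, -0.036, 0, 0, 0, 0.8],
  ],
)

```text
time_s: 12.53
position: [0.5011, 0.0892, 0.1646]
tcp_rot: [179.9, -0.0, 99.6]
wrist_force: [0.2, 0.2, -1.5]
finger_gap: 0.025
gripper_force: 49.8
```

```bash
python3 look2.py b3; python3 -c "
from h import *
chain([(.5013,.0869,.0695,99.6)])"
```

```text
scene [(0.91, [0.371, -0.296], [0.36, -0.303]), (0.85, [0.539, -0.415], [0.525, -0.419]), (0.81, [0.499, -0.307], [0.485, -0.313]), (0.75, [0.66, -0.108], [0.643, -0.119]), (0.65, [0.604, 0.187], [0.589, 0.171]), (0.58, [0.502, 0.182], [0.489, 0.166])]
top [(0.79, [0.501, -0.315], [0.499, -0.31]), (0.67, [0.54, -0.403], [0.537, -0.398]), (0.64, [0.37, -0.291], [0.37, -0.287]), (0.47, [0.673, -0.11], [0.668, -0.108]), (0.46, [0.49, 0.16], [0.488, 0.157])]
t 12.7333 [0.5018 0.0875 0.1644] [179.9   0.   99.8] gap 0.0254 F [-0.2 -1.7 -1.3]
(0.5013, 0.0869, 0.0695, 99.6) d 0.095 [-0.001, -0.0013, 0.1898, 0.0006, 0.0001, 0.0018]
```

View pics/b3.png

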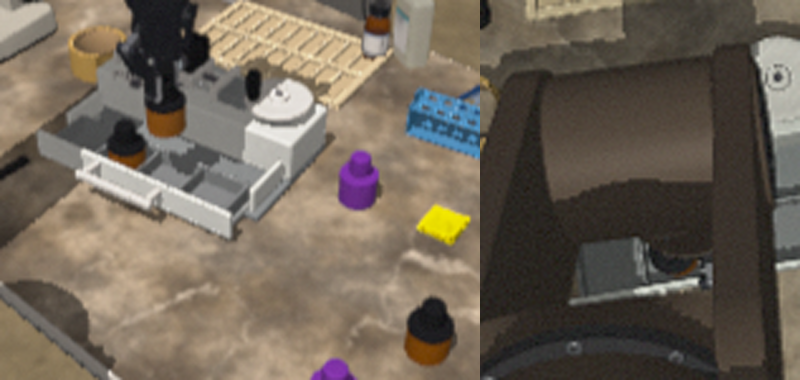

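Jar B hangs upright at (165,113), jar A still stands at (125,140), and jar C is unmoved. I'll lower B and release it.

drive_tool(
  increments=[
    [0, 0, 0.05, 0, 0, 0, 0.8],
    [0, 0, 0.1, 0, 0, 0, 0.8],
    [0, 0, 0.14, 0, 0, 0, 0.8],
    [0, 0, 0.165, 0, 0, 0, 0.8],
    [0, 0, 0.178, 0, 0, 0, 0.8],
    [0, 0, 0.185, 0, 0, 0, 0.8],
    [0, 0, 0.189, 0, 0, 0, 0.8],
    [0, 0, 0.191, 0, 0, 0, 0.8],
  ],
)

```text
time_s: 13.4
position: [0.5024, 0.0863, 0.069]
tcp_rot: [179.9, 0.0, 99.6]
wrist_force: [-1.7, -2.6, 17.0]
finger_gap: 0.0253
gripper_force: 51.5
```

drive_tool(
  increments=[
    [0, 0, 0, 0, 0, 0, 0.8],
    [0, 0, 0, 0, 0, 0, 0],
    [0, 0, 0, 0, 0, 0, 0],
    [0, 0, 0, 0, 0, 0, -0.1],
    [0, 0, 0, 0, 0, 0, -0.1],
    [0, 0, -0.02, 0, 0, 0, -0.1],
    [0, 0, -0.08, 0, 0, 0, -0.1],
    [0, 0, -0.15, 0, 0, 0, -0.2],
  ],
)

```text
time_s: 14.07
position: [0.5003, 0.0866, 0.1433]
tcp_rot: [-179.8, -0.0, 99.6]
wrist_force: [0.4, 0.3, 0.3]
finger_gap: 0.0513
gripper_force: 0.0
```

```bash
python3 -c "
from h import *
chain([(.507,-.312,.165,99.6),(.507,-.312,.0515,99.6)])"
```

```text
t 14.0667 [0.5003 0.0866 0.1433] [-179.8   -0.    99.6] gap 0.0513 F [0.4 0.3 0.3]
(0.507, -0.312, 0.165, 99.6) d 0.399 [-0.7882, -0.1202, -0.043, -0.0025, -0.0001, 0.0003]
(0.507, -0.312, 0.0515, 99.6) d 0.114 [0.0, -0.0, 0.227, 0.0, 0.0, 0.0]
```

drive_tool(
  increments=[
    [-0.07, -0.01, -0.043, 0, 0, 0, -0.4],
    [-0.15, -0.022, -0.043, 0, 0, 0, -0.4],
    [-0.23, -0.035, -0.043, 0, 0, 0, -0.4],
    [-0.31, -0.047, -0.043, 0, 0, 0, -0.4],
    [-0.39, -0.06, -0.043, 0, 0, 0, -0.4],
    [-0.47, -0.072, -0.043, 0, 0, 0, -0.4],
    [-0.55, -0.084, -0.043, 0, 0, 0, -0.4],
    [-0.63, -0.096, -0.043, 0, 0, 0, -0.4],
  ],
)

```text
time_s: 14.73
position: [0.5067, -0.2339, 0.1658]
tcp_rot: [180.0, 0.0, 99.6]
wrist_force: [0.9, 0.6, -1.2]
finger_gap: 0.0596
gripper_force: 0.0
```

```bash
python3 look2.py b4; python3 -c "
from h import *
chain([(.507,-.312,.165,99.6)])"
```

```text
scene [(0.79, [0.512, 0.088], [0.498, 0.074]), (0.77, [0.499, -0.309], [0.485, -0.315]), (0.65, [0.509, 0.182], [0.496, 0.166]), (0.58, [0.372, -0.292], [0.361, -0.299]), (0.46, [0.677, -0.108], [0.66, -0.119])]
top [(0.65, [0.501, 0.086], [0.499, 0.085]), (0.62, [0.671, -0.106], [0.667, -0.104]), (0.6, [0.495, 0.15], [0.493, 0.147]), (0.46, [0.52, 0.027], [0.518, 0.026])]
t 14.9333 [ 0.5068 -0.2329  0.1653] [180.    0.   99.5] gap 0.0598 F [-0.7  0.1 -0.2]
(0.507, -0.312, 0.165, 99.6) d 0.079 [-0.156, -0.0256, 0.0006, 0.0001, 0.0, -0.0012]
```

View pics/b4.png

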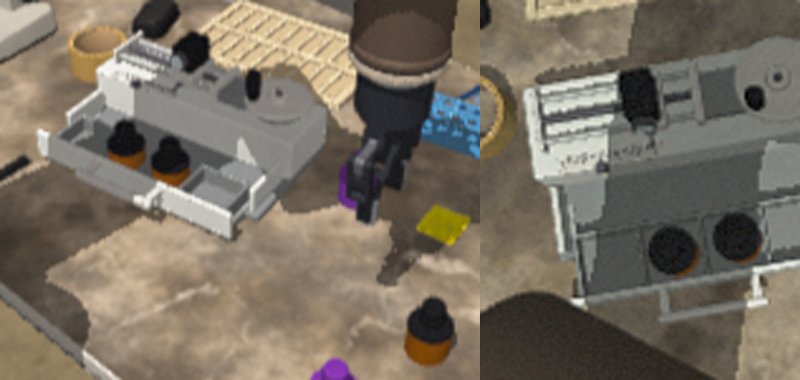

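Jars A and B stand in their bays, at top-crop (673,250) and (737,237). Jar C is unmoved, so I'll fetch it.

drive_tool(
  increments=[
    [-0.06, -0.01, 0, 0, 0, 0, -0.4],
    [-0.12, -0.02, 0, 0, 0, 0, -0.4],
    [-0.155, -0.026, 0, 0, 0, 0, -0.4],
    [-0.155, -0.026, 0.05, 0, 0, 0, -0.4],
    [-0.155, -0.026, 0.11, 0, 0, 0, -0.4],
    [-0.155, -0.026, 0.17, 0, 0, 0, -0.4],
    [-0.155, -0.026, 0.21, 0, 0, 0, -0.4],
    [-0.155, -0.026, 0.228, 0, 0, 0, -0.4],
  ],
)

```text
time_s: 15.6
position: [0.5061, -0.3081, 0.0485]
tcp_rot: [-179.8, -0.2, 99.7]
wrist_force: [-0.1, -0.1, -0.1]
finger_gap: 0.0594
gripper_force: 0.0
```

drive_tool(
  increments=[
    [0, 0, 0, 0, 0, 0, 0.8],
    [0, 0, 0, 0, 0, 0, 0.8],
    [0, 0, 0, 0, 0, 0, 0.8],
    [0, 0, 0, 0, 0, 0, 0.8],
    [0, 0, 0, 0, 0, 0, 0.8],
    [0, 0, -0.05, 0, 0, 0, 0.8],
    [0, 0, -0.12, 0, 0, 0, 0.8],
    [0, 0, -0.19, 0, 0, 0, 0.8],
  ],
)

```text
time_s: 16.27
position: [0.5066, -0.31, 0.1468]
tcp_rot: [-179.9, -0.1, 99.6]
wrist_force: [1.4, -0.8, -2.0]
finger_gap: 0.0256
gripper_force: 49.5
```

```bash
python3 -c "
from h import *
chain([(.5126,.0198,.165,99.6),(.5126,.0198,.0695,99.6)])"
```

```text
t 16.2667 [ 0.5066 -0.31    0.1468] [-1.799e+02 -1.000e-01  9.960e+01] gap 0.0256 F [ 1.4 -0.8 -2. ]
(0.5126, 0.0198, 0.165, 99.6) d 0.33 [0.6483, 0.1221, -0.0358, -0.0008, -0.0007, 0.0003]
(0.5126, 0.0198, 0.0695, 99.6) d 0.096 [0.0, -0.0, 0.191, 0.0, 0.0, 0.0]
```

drive_tool(
  increments=[
    [0.07, 0.013, -0.036, 0, 0, 0, 0.8],
    [0.15, 0.028, -0.036, 0, 0, 0, 0.8],
    [0.23, 0.043, -0.036, 0, 0, 0, 0.8],
    [0.31, 0.058, -0.036, 0, 0, 0, 0.8],
    [0.39, 0.073, -0.036, 0, 0, 0, 0.8],
    [0.47, 0.089, -0.036, 0, 0, 0, 0.8],
    [0.55, 0.104, -0.036, 0, 0, 0, 0.8],
    [0.63, 0.119, -0.036, 0, 0, 0, 0.8],
  ],
)

```text
time_s: 16.93
position: [0.513, 0.0119, 0.1646]
tcp_rot: [179.9, 0.0, 99.6]
wrist_force: [2.1, -0.4, -2.2]
finger_gap: 0.0254
gripper_force: 49.7
```

```bash
python3 look2.py b5; python3 -c "
from h import *
chain([(.5126,.0198,.165,99.6),(.5126,.0198,.0695,99.6)])"
```

```text
scene [(0.72, [0.54, -0.406], [0.526, -0.41]), (0.71, [0.37, -0.294], [0.36, -0.3]), (0.64, [0.5, 0.175], [0.486, 0.158]), (0.64, [0.669, -0.112], [0.652, -0.122]), (0.63, [0.603, 0.114], [0.587, 0.099]), (0.57, [0.514, 0.099], [0.501, 0.084])]
top [(0.75, [0.534, -0.405], [0.531, -0.399]), (0.59, [0.494, 0.153], [0.493, 0.15]), (0.56, [0.499, 0.088], [0.497, 0.086]), (0.56, [0.671, -0.103], [0.667, -0.101])]
t 17.1333 [0.5132 0.0113 0.1644] [180.    0.   99.8] gap 0.0254 F [ 0.2  0.1 -2.4]
(0.5126, 0.0198, 0.165, 99.6) d 0.009 [0.017, 0.0016, -0.0013, 0.0004, 0.0002, 0.0022]
(0.5126, 0.0198, 0.0695, 99.6) d 0.096 [0.0, -0.0, 0.191, 0.0, 0.0, 0.0]
```

View pics/b5.png

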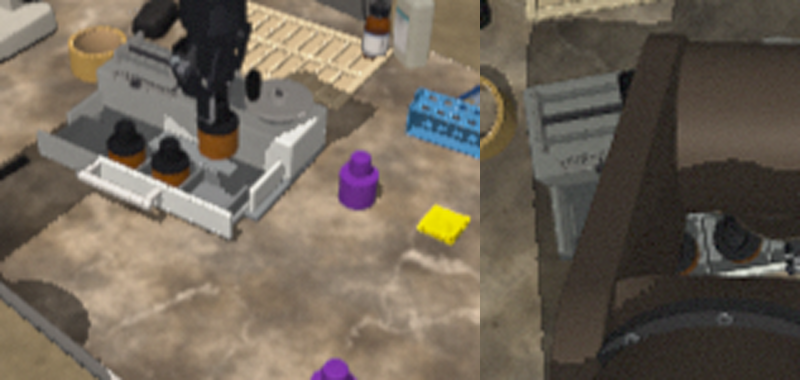

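Jar C hangs upright at (217,135), above bay 0. I'll lower and release it.

drive_tool(
  increments=[
    [0.017, 0.002, 0.03, 0, 0, 0, 0.8],
    [0.017, 0.002, 0.09, 0, 0, 0, 0.8],
    [0.017, 0.002, 0.14, 0, 0, 0, 0.8],
    [0.017, 0.002, 0.17, 0, 0, 0, 0.8],
    [0.017, 0.002, 0.182, 0, 0, 0, 0.8],
    [0.017, 0.002, 0.188, 0, 0, 0, 0.8],
    [0.017, 0.002, 0.192, 0, 0, 0, 0.8],
    [0.017, 0.002, 0.194, 0, 0, 0, 0.8],
  ],
)

```text
time_s: 17.8
position: [0.5141, 0.0179, 0.0683]
tcp_rot: [179.9, 0.0, 99.6]
wrist_force: [-2.9, -1.1, 26.7]
finger_gap: 0.025
gripper_force: 52.9
```

drive_tool(
  increments=[
    [0, 0, 0, 0, 0, 0, 0.8],
    [0, 0, 0, 0, 0, 0, 0],
    [0, 0, 0, 0, 0, 0, 0],
    [0, 0, 0, 0, 0, 0, -0.1],
    [0, 0, 0, 0, 0, 0, -0.1],
    [0, 0, -0.02, 0, 0, 0, -0.1],
    [0, 0, -0.08, 0, 0, 0, -0.1],
    [0, 0, -0.15, 0, 0, 0, -0.2],
  ],
)

```text
time_s: 18.47
position: [0.5113, 0.0186, 0.1418]
tcp_rot: [-179.8, -0.0, 99.6]
wrist_force: [1.0, -0.1, 0.6]
finger_gap: 0.0513
gripper_force: 0.0
```

```bash
python3 -c "
from h import *
chain([(.35,.02,.2,99.6)])"
```

```text
t 18.4667 [0.5113 0.0186 0.1418] [-179.8   -0.    99.6] gap 0.0513 F [ 1.  -0.1  0.6]
(0.35, 0.02, 0.2, 99.6) d 0.171 [0.0567, -0.318, -0.1151, -0.0025, -0.0005, 0.0003]
```

drive_tool(
  increments=[
    [0, 0, -0.06, 0, 0, 0, -0.2],
    [-0.02, -0.05, -0.1, 0, 0, 0, 0],
    [-0.03, -0.11, -0.1, 0, 0, 0, 0.5],
    [-0.05, -0.155, -0.1, 0, 0, 0, 1],
    [-0.1, -0.155, -0.1, 0, 0, 0, 1],
    [-0.2, -0.155, -0.1, 0, 0, 0, 1],
    [-0.3, -0.155, -0.1, 0, 0, 0, 1],
    [-0.36, -0.155, -0.1, 0, 0, 0, 1],
  ],
)

```text
time_s: 19.13
position: [0.4656, -0.1685, 0.1929]
tcp_rot: [179.9, 0.0, 99.7]
wrist_force: [1.7, 1.1, -0.9]
finger_gap: 0.0002
gripper_force: 0.0
```

```bash
python3 look2.py b6; python3 - <<'E'
from h import *
p=np.load("p.npy");c,s=np.cos(p[2]),np.sin(p[2])
T=lambda x,y,z:(round(p[0]+c*x-s*y,4),round(p[1]+s*x+c*y,4),z,99.6)
chain([T(-.15,-.11,.15),T(-.15,-.11,.035),T(-.07,-.11,.035)])
E
```

```text
scene [(0.78, [0.526, 0.031], [0.512, 0.017]), (0.75, [0.515, 0.104], [0.501, 0.089]), (0.68, [0.503, 0.18], [0.49, 0.164]), (0.66, [0.543, -0.416], [0.529, -0.421]), (0.61, [0.376, -0.292], [0.365, -0.299]), (0.52, [0.66, -0.101], [0.643, -0.111])]
top [(0.74, [0.518, 0.016], [0.515, 0.016]), (0.67, [0.5, 0.089], [0.498, 0.087]), (0.58, [0.367, -0.296], [0.367, -0.292]), (0.56, [0.512, 0.088], [0.51, 0.086]), (0.55, [0.499, 0.157], [0.497, 0.154]), (0.51, [0.676, -0.112], [0.672, -0.11])]
t 19.3333 [ 0.4654 -0.1679  0.1922] [-180.    -0.    99.5] gap 0.0 F [-1.4  1.1 -0.2]
(np.float64(0.4328), np.float64(-0.0018), 0.15, 99.6) d 0.174 [0.3384, -0.0096, 0.0844, -0.0, -0.0, -0.0013]
(np.float64(0.4328), np.float64(-0.0018), 0.035, 99.6) d 0.115 [0.0, -0.0, 0.23, 0.0, 0.0, 0.0]
(np.float64(0.5117), np.float64(0.0115), 0.035, 99.6) d 0.08 [-0.0001, 0.16, 0.0, 0.0, 0.0, 0.0]
```

View pics/b6.png

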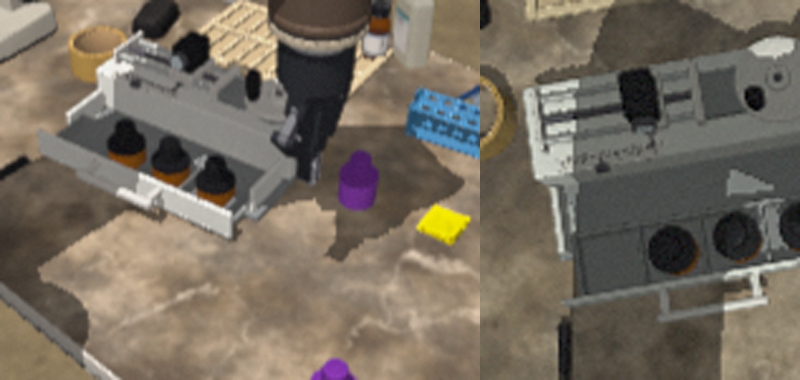

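All three amber jars stand in bays 0 to 2, at scene (125,140), (170,158) and (215,178). Now I'll bring the closed fingers in front of the panel, to the right of the bar, and push.

drive_tool(
  increments=[
    [0.07, -0.002, 0.02, 0, 0, 0, 1],
    [0.14, -0.004, 0.04, 0, 0, 0, 1],
    [0.21, -0.006, 0.06, 0, 0, 0, 1],
    [0.28, -0.008, 0.08, 0, 0, 0, 1],
    [0.338, -0.01, 0.12, 0, 0, 0, 1],
    [0.338, -0.01, 0.19, 0, 0, 0, 1],
    [0.338, -0.01, 0.26, 0, 0, 0, 1],
    [0.338, -0.01, 0.314, 0, 0, 0, 1],
  ],
)

```text
time_s: 20.0
position: [0.4315, 0.0008, 0.0337]
tcp_rot: [-180.0, -0.0, 99.8]
wrist_force: [0.3, -1.3, -0.8]
finger_gap: -0.0002
gripper_force: 0.0
```

drive_tool(
  increments=[
    [0, 0, 0, 0, 0, 0, 1],
    [0, 0.01, 0, 0, 0, 0, 1],
    [0, 0.02, 0, 0, 0, 0, 1],
    [0, 0.03, 0, 0, 0, 0, 1],
    [0, 0.04, 0, 0, 0, 0, 1],
    [0, 0.05, 0, 0, 0, 0, 1],
    [0, 0.06, 0, 0, 0, 0, 1],
    [0, 0.07, 0, 0, 0, 0, 1],
  ],
)

```text
time_s: 20.67
position: [0.4673, 0.0048, 0.0353]
tcp_rot: [-180.0, 0.0, 99.6]
wrist_force: [-4.5, -2.0, 3.6]
finger_gap: -0.0
gripper_force: 2.0
```

drive_tool(
  increments=[
    [0, 0.008, 0, 0, 0, 0, 1],
    [0, 0.016, 0, 0, 0, 0, 1],
    [0, 0.024, 0, 0, 0, 0, 1],
    [0, 0.032, 0, 0, 0, 0, 1],
    [0, 0.04, 0, 0, 0, 0, 1],
    [0, 0.048, 0, 0, 0, 0, 1],
    [0, 0.056, 0, 0, 0, 0, 1],
    [0, 0.06, 0, 0, 0, 0, 1],
  ],
)

```text
time_s: 21.33
position: [0.4972, 0.0099, 0.0347]
tcp_rot: [180.0, 0.0, 99.6]
wrist_force: [-2.5, -0.6, 1.3]
finger_gap: -0.0002
gripper_force: 1.4
```

drive_tool(
  increments=[
    [0, 0.004, 0, 0, 0, 0, 1],
    [0, 0.008, 0, 0, 0, 0, 1],
    [0, 0.012, 0, 0, 0, 0, 1],
    [0, 0.016, 0, 0, 0, 0, 1],
    [0, 0.02, 0, 0, 0, 0, 1],
    [0, 0.024, 0, 0, 0, 0, 1],
    [0, 0.024, 0, 0, 0, 0, 1],
    [0, 0.024, 0, 0, 0, 0, 1],
  ],
)

```text
time_s: 22.0
position: [0.5089, 0.0118, 0.0349]
tcp_rot: [180.0, 0.0, 99.6]
wrist_force: [-0.0, 0.4, -0.6]
finger_gap: 0.0003
gripper_force: 0.0
```

drive_tool(
  increments=[
    [0, 0.003, 0, 0, 0, 0, 1],
    [0, 0.006, 0, 0, 0, 0, 1],
    [0, 0.009, 0, 0, 0, 0, 1],
    [0, 0.012, 0, 0, 0, 0, 1],
    [0, 0.014, 0, 0, 0, 0, 1],
    [0, 0.016, 0, 0, 0, 0, 1],
    [0, 0.016, 0, 0, 0, 0, 1],
    [0, 0.016, 0, 0, 0, 0, 1],
  ],
)

```text
time_s: 22.67
position: [0.5166, 0.0132, 0.0348]
tcp_rot: [180.0, 0.0, 99.6]
wrist_force: [-0.5, -0.6, 1.0]
finger_gap: 0.0002
gripper_force: 0.2
```

drive_tool(
  increments=[
    [0, 0.002, 0, 0, 0, 0, 1],
    [0, 0.004, 0, 0, 0, 0, 1],
    [0, 0.006, 0, 0, 0, 0, 1],
    [0, 0.008, 0, 0, 0, 0, 1],
    [0, 0.01, 0, 0, 0, 0, 1],
    [0, 0.012, 0, 0, 0, 0, 1],
    [0, 0.012, 0, 0, 0, 0, 1],
    [0, 0.012, 0, 0, 0, 0, 1],
  ],
)

```text
time_s: 23.33
position: [0.5176, 0.0137, 0.0344]
tcp_rot: [-179.5, -0.1, 99.6]
wrist_force: [-22.7, -10.3, 20.1]
finger_gap: -0.0005
gripper_force: 12.2
```

The drawer met its stop: only 1 mm of travel at 22 N. I'll back off and look.

drive_tool(
  increments=[
    [0, -0.02, 0, 0, 0, 0, 1],
    [0, -0.05, 0, 0, 0, 0, 1],
    [0, -0.08, 0, 0, 0, 0, 1],
    [0, -0.08, -0.07, 0, 0, 0, 1],
    [0, -0.08, -0.15, 0, 0, 0, 1],
    [-0.06, -0.08, -0.23, 0, 0, 0, 0.5],
    [-0.15, -0.08, -0.31, 0, 0, 0, 0],
    [-0.24, -0.08, -0.35, 0, 0, 0, -0.2],
  ],
)

```text
time_s: 24.0
position: [0.4989, -0.0828, 0.1958]
tcp_rot: [179.8, 0.1, 99.7]
wrist_force: [2.3, -0.4, 0.4]
finger_gap: 0.0358
gripper_force: 0.0
```

```bash
cat > look3.py <<'E'
from h import *
import sys
cs={n:cam(n) for n in("scene","top")}
big=lambda a,f:cv2.resize(a[:,:,::-1],None,fx=f,fy=f,interpolation=cv2.INTER_CUBIC)
A=big(cs["top"]["img"][135:225,160:280],5);B=big(cs["scene"]["img"][130:220,150:290],4)
cv2.imwrite(f"pics/{sys.argv[1]}.png",A)
for n in cs:
    for q,z in(("wheel_hub",.099),("crank_handle",.123),("pointer",.08),("tab_mark",.08)):
        print(n,q,[(round(m["conf"],2),np.round(m["position"],1).tolist(),atz(cs[n],m["position"],z).round(4)[:2].tolist()) for m in robot.mark_of(q,n)[:2]])
    for m in robot.mark_of("jar_0",n):
        w=atz(cs[n],m["position"],.017)
        if w[1]>-.1:print(n,"jar",round(m["conf"],2),w[:2].round(3))
E
python3 look3.py d1; python3 -c "
from h import *
chain([])"
```

```text
scene wheel_hub [(0.64, [260.0, 168.5], [0.6631, 0.0321])]
scene crank_handle []
scene pointer [(0.7, [214.8, 162.3], [0.6037, 0.1922]), (0.68, [326.5, 216.8], [0.6281, -0.2577])]
scene tab_mark [(0.64, [210.6, 170.3], [0.5593, 0.1675]), (0.51, [221.4, 192.8], [0.4966, 0.0521])]
scene jar 0.7 [0.551 0.186]
scene jar 0.53 [0.566 0.029]
scene jar 0.49 [0.552 0.08 ]
scene jar 0.38 [0.491 0.151]
top wheel_hub [(0.83, [253.3, 155.6], [0.6666, 0.0322]), (0.52, [328.9, 155.0], [0.6651, -0.1977])]
top crank_handle [(0.39, [246.3, 164.5], [0.6328, 0.0518])]
top pointer [(0.8, [208.3, 175.6], [0.61, 0.1732])]
top tab_mark []
top jar 0.8 [0.556 0.087]
top jar 0.68 [0.541 0.161]
top jar 0.54 [0.572 0.022]
t 24.6 [ 0.4978 -0.0819  0.1923] [-179.9   -0.    99.7] gap 0.0511 F [ 0.7 -0.5  0.1]
```

View pics/d1.png

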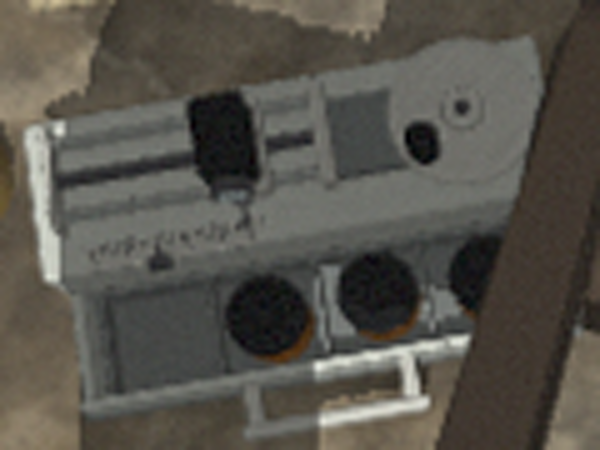

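```bash
python3 - <<'E'
from h import *
c=cam("top");s=cam("scene");p=np.load("p.npy")
uv=lambda a:np.array(a)/5.-.4+[160,135]
hub=atz(c,uv((462,107)),.104);print("hub",hub)
for px,z in(((424,142),.1215),((417,136),.144),((430,151),.101)):
    h=atz(c,uv(px),z);v=h-hub;print(h.round(4),np.hypot(v[0],v[1]).round(4),np.degrees(np.arctan2(v[1],v[0])).round(1))
# dark blobs near the handle in both views, rim disc centre
for n,cc in(("top",c),("scene",s)):
    u=proj(cc,[hub[0]-.022,hub[1]+.022,.1215])[0];x,y=u.astype(int)
    g=cc["img"][y-12:y+13,x-12:x+13].max(2);m=(g<45).astype(np.uint8)
    k,l,st,ce=cv2.connectedComponentsWithStats(m)
    for i in range(1,k):
        if st[i,4]>8:
            q=ce[i]+[x-12,y-12];print(n,st[i].tolist(),q.round(1),atz(cc,q,.1215).round(4))
yw=p[2];inv=lambda w:(np.array([[np.cos(yw),np.sin(yw)],[-np.sin(yw),np.cos(yw)]])@(w[:2]-p[:2])).round(4)
print("hub_r",inv(hub))
a=inv(atz(c,uv((245,218)),.08));b=inv(atz(c,uv((160,252)),.08));print("pointer",a,"tab",b)
E
```

```text
hub [0.66400329 0.035854   0.104     ]
[0.6379 0.0576 0.1215] 0.034 140.2
[0.6357 0.0599 0.144 ] 0.0371 139.6
[0.6375 0.0556 0.101 ] 0.033 143.4
top [9, 11, 7, 8, 39] [243.9 163.2] [0.6374 0.0592 0.1215]
scene [1, 0, 24, 25, 333] [253.7 163.3] [0.6469 0.0471 0.1215]
hub_r [ 0.0843 -0.1114]
pointer [0.0455 0.0333] tab [0.0337 0.0886]
```

```bash
python3 -c "
from h import *
chain([(.637,.0581,.2,99.6),(.637,.0581,.108,99.6)])"
```

```text
t 24.7 [ 0.4979 -0.0822  0.1925] [-180.    -0.    99.7] gap 0.0514 F [-0.8  0.1  0.1]
(0.637, 0.0581, 0.2, 99.6) d 0.198 [0.2299, 0.3213, -0.015, -0.0003, -0.0001, 0.0007]
(0.637, 0.0581, 0.108, 99.6) d 0.092 [0.0, -0.0, 0.184, 0.0, 0.0, 0.0]
```

drive_tool(
  increments=[
    [0.04, 0.05, -0.015, 0, 0, 0, -0.2],
    [0.09, 0.12, -0.015, 0, 0, 0, -0.2],
    [0.14, 0.19, -0.015, 0, 0, 0, -0.2],
    [0.19, 0.26, -0.015, 0, 0, 0, -0.2],
    [0.22, 0.305, -0.015, 0, 0, 0, -0.2],
    [0.23, 0.321, -0.015, 0, 0, 0, -0.2],
    [0.23, 0.321, -0.015, 0, 0, 0, -0.2],
    [0.23, 0.321, -0.015, 0, 0, 0, -0.2],
  ],
)

```text
time_s: 25.37
position: [0.6365, 0.0579, 0.1997]
tcp_rot: [-179.9, 0.0, 99.7]
wrist_force: [-0.2, -0.5, 0.2]
finger_gap: 0.0512
gripper_force: 0.0
```

drive_tool(
  increments=[
    [0, 0, 0.03, 0, 0, 0, -0.2],
    [0, 0, 0.07, 0, 0, 0, -0.2],
    [0, 0, 0.11, 0, 0, 0, -0.2],
    [0, 0, 0.15, 0, 0, 0, -0.2],
    [0, 0, 0.175, 0, 0, 0, -0.2],
    [0, 0, 0.184, 0, 0, 0, -0.2],
    [0, 0, 0.184, 0, 0, 0, 0.3],
    [0, 0, 0.184, 0, 0, 0, 0.8],
  ],
  grip_force=40,
)

```text
time_s: 26.03
position: [0.6372, 0.0573, 0.109]
tcp_rot: [180.0, 0.0, 99.6]
wrist_force: [0.1, -0.8, -0.3]
finger_gap: 0.0281
gripper_force: 0.0
```

drive_tool(
  increments=[
    [0, 0, 0, 0, 0, 0, 1],
    [0, 0, 0, 0, 0, 0, 1],
    [0, 0, 0, 0, 0, 0, 1],
    [0, 0, 0, 0, 0, 0, 1],
    [0, 0, 0, 0, 0, 0, 1],
    [0, 0, 0, 0, 0, 0, 1],
    [0, 0, 0, 0, 0, 0, 1],
    [0, 0, 0, 0, 0, 0, 1],
  ],
)

```text
time_s: 26.7
position: [0.638, 0.0575, 0.1095]
tcp_rot: [179.9, 0.0, 99.6]
wrist_force: [2.2, -3.2, 8.4]
finger_gap: 0.0193
gripper_force: 40.0
```

```bash
python3 look3.py d2; python3 -c "
from h import *
chain([])"
```

```text
scene wheel_hub [(0.54, [260.1, 167.1], [0.6697, 0.0372])]
scene crank_handle [(0.56, [213.2, 163.5], [0.5518, 0.1443])]
scene pointer [(0.68, [213.5, 162.3], [0.6006, 0.1956])]
scene tab_mark []
scene jar 0.7 [0.568 0.088]
scene jar 0.5 [0.554 0.18 ]
top wheel_hub []
top crank_handle []
top pointer []
top tab_mark []
top jar 0.7 [0.653 0.382]
t 27.3 [0.6381 0.0575 0.1095] [179.9   0.   99.6] gap 0.0196 F [ 2.7 -3.5  6.7]
```

```bash
cat > crank.py <<'E'
from h import *
import sys
# usage: theta0(deg) step(deg) [n]
t0=np.radians(float(sys.argv[1]));st=np.radians(float(sys.argv[2]));y=np.radians(99.6)
tx=np.array([np.cos(y),np.sin(y)]);ty=np.array([np.sin(y),-np.cos(y)])
for k in range(1,9):
    a=t0-k*st;d=.035*np.array([np.cos(a)-np.cos(t0),np.sin(a)-np.sin(t0)])
    print([round(float(d@tx)/.5,3),round(float(d@ty)/.5,3)],end=",")
E
python3 crank.py 140.3 22.5
```

```text
[0.013, 0.024],[0.017, 0.051],[0.009, 0.077],[-0.007, 0.099],[-0.031, 0.112],[-0.058, 0.115],[-0.085, 0.108],[-0.106, 0.091],
```

drive_tool(
  increments=[
    [0.013, 0.024, 0, 0, 0, 0, 1],
    [0.017, 0.051, 0, 0, 0, 0, 1],
    [0.009, 0.077, 0, 0, 0, 0, 1],
    [-0.007, 0.099, 0, 0, 0, 0, 1],
    [-0.031, 0.112, 0, 0, 0, 0, 1],
    [-0.058, 0.115, 0, 0, 0, 0, 1],
    [-0.085, 0.108, 0, 0, 0, 0, 1],
    [-0.106, 0.091, 0, 0, 0, 0, 1],
  ],
)

```text
time_s: 27.97
position: [0.6925, 0.013, 0.1095]
tcp_rot: [179.8, -0.0, 99.6]
wrist_force: [-1.6, 6.7, 7.7]
finger_gap: 0.0191
gripper_force: 40.1
```

drive_tool(
  increments=[
    [-0.013, -0.024, 0, 0, 0, 0, 1],
    [-0.017, -0.051, 0, 0, 0, 0, 1],
    [-0.009, -0.077, 0, 0, 0, 0, 1],
    [0.007, -0.099, 0, 0, 0, 0, 1],
    [0.031, -0.112, 0, 0, 0, 0, 1],
    [0.058, -0.115, 0, 0, 0, 0, 1],
    [0.085, -0.108, 0, 0, 0, 0, 1],
    [0.106, -0.091, 0, 0, 0, 0, 1],
  ],
)

```text
time_s: 28.63
position: [0.6379, 0.0579, 0.1095]
tcp_rot: [179.8, 0.1, 99.6]
wrist_force: [8.3, -12.2, 3.0]
finger_gap: 0.0194
gripper_force: 40.6
```

```bash
python3 look3.py d3; python3 -c "
from h import *
chain([])
c=cam('top');s=cam('scene')
big=lambda a:cv2.resize(a[:,:,::-1],(400,400),interpolation=cv2.INTER_CUBIC)
cv2.imwrite('pics/e.png',np.hstack([big(s['img'][130:210,170:290]),big(c['img'][135:225,170:280])]))"
```

```text
scene wheel_hub [(0.81, [260.8, 168.8], [0.6636, 0.0289]), (0.39, [211.0, 187.7], [0.4761, 0.0775])]
scene crank_handle []
scene pointer [(0.61, [212.3, 161.4], [0.6016, 0.2029])]
scene tab_mark [(0.67, [213.5, 163.4], [0.5957, 0.1906])]
scene jar 0.72 [0.582 0.038]
scene jar 0.65 [0.55 0.09]
scene jar 0.58 [0.549 0.173]
top wheel_hub []
top crank_handle []
top pointer []
top tab_mark []
t 29.2333 [0.6383 0.0578 0.1095] [179.8   0.   99.6] gap 0.0191 F [ 3.3 -1.   6.5]
```

View pics/e.png

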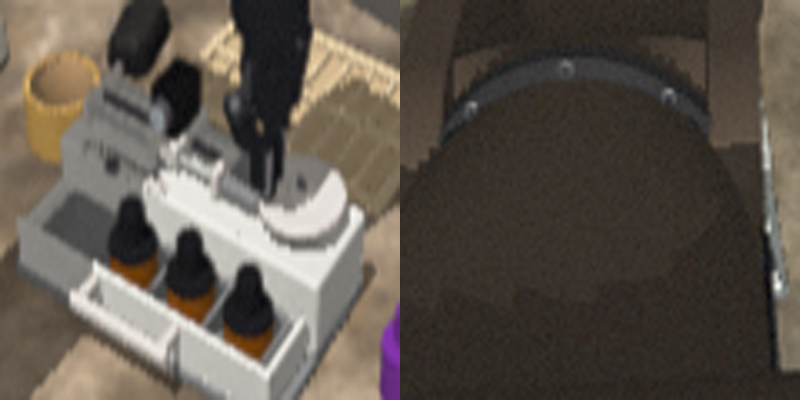

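drive_tool(
  increments=[
    [0.013, 0.024, 0, 0, 0, 0, 1],
    [0.017, 0.051, 0, 0, 0, 0, 1],
    [0.009, 0.077, 0, 0, 0, 0, 1],
    [-0.007, 0.099, 0, 0, 0, 0, 1],
    [-0.031, 0.112, 0, 0, 0, 0, 1],
    [-0.058, 0.115, 0, 0, 0, 0, 1],
    [-0.085, 0.108, 0, 0, 0, 0, 1],
    [-0.106, 0.091, 0, 0, 0, 0, 1],
  ],
)

```text
time_s: 30.0
position: [0.6925, 0.013, 0.1095]
tcp_rot: [179.8, -0.0, 99.6]
wrist_force: [-1.8, 6.5, 7.5]
finger_gap: 0.0188
gripper_force: 41.1
```

drive_tool(
  increments=[
    [-0.013, -0.024, 0, 0, 0, 0, 1],
    [-0.017, -0.051, 0, 0, 0, 0, 1],
    [-0.009, -0.077, 0, 0, 0, 0, 1],
    [0.007, -0.099, 0, 0, 0, 0, 1],
    [0.031, -0.112, 0, 0, 0, 0, 1],
    [0.058, -0.115, 0, 0, 0, 0, 1],
    [0.085, -0.108, 0, 0, 0, 0, 1],
    [0.106, -0.091, 0, 0, 0, 0, 1],
  ],
)

```text
time_s: 30.67
position: [0.638, 0.058, 0.1095]
tcp_rot: [179.8, 0.1, 99.6]
wrist_force: [7.9, -11.8, 4.0]
finger_gap: 0.0195
gripper_force: 41.0
```

drive_tool(
  increments=[
    [0.013, 0.024, 0, 0, 0, 0, 1],
    [0.017, 0.051, 0, 0, 0, 0, 1],
    [0.009, 0.077, 0, 0, 0, 0, 1],
    [-0.007, 0.099, 0, 0, 0, 0, 1],
    [-0.031, 0.112, 0, 0, 0, 0, 1],
    [-0.058, 0.115, 0, 0, 0, 0, 1],
    [-0.085, 0.108, 0, 0, 0, 0, 1],
    [-0.106, 0.091, 0, 0, 0, 0, 1],
  ],
)

```text
time_s: 31.33
position: [0.6925, 0.013, 0.1095]
tcp_rot: [179.8, -0.0, 99.6]
wrist_force: [-3.0, 7.6, 8.0]
finger_gap: 0.0191
gripper_force: 41.5
```

drive_tool(
  increments=[
    [-0.013, -0.024, 0, 0, 0, 0, 1],
    [-0.017, -0.051, 0, 0, 0, 0, 1],
    [-0.009, -0.077, 0, 0, 0, 0, 1],
    [0.007, -0.099, 0, 0, 0, 0, 1],
    [0.031, -0.112, 0, 0, 0, 0, 1],
    [0.058, -0.115, 0, 0, 0, 0, 1],
    [0.085, -0.108, 0, 0, 0, 0, 1],
    [0.106, -0.091, 0, 0, 0, 0, 1],
  ],
)

```text
time_s: 32.0
position: [0.638, 0.0579, 0.1095]
tcp_rot: [179.8, 0.1, 99.6]
wrist_force: [9.0, -11.7, 2.3]
finger_gap: 0.0192
gripper_force: 41.2
```

drive_tool(
  increments=[
    [0.013, 0.024, 0, 0, 0, 0, 1],
    [0.017, 0.051, 0, 0, 0, 0, 1],
    [0.009, 0.077, 0, 0, 0, 0, 1],
    [-0.007, 0.099, 0, 0, 0, 0, 1],
    [-0.031, 0.112, 0, 0, 0, 0, 1],
    [-0.058, 0.115, 0, 0, 0, 0, 1],
    [-0.085, 0.108, 0, 0, 0, 0, 1],
    [-0.106, 0.091, 0, 0, 0, 0, 1],
  ],
)

```text
time_s: 32.67
position: [0.6925, 0.013, 0.1095]
tcp_rot: [179.8, -0.0, 99.6]
wrist_force: [-2.3, 6.6, 8.1]
finger_gap: 0.0191
gripper_force: 41.7
```

drive_tool(
  increments=[
    [-0.013, -0.024, 0, 0, 0, 0, 1],
    [-0.017, -0.051, 0, 0, 0, 0, 1],
    [-0.009, -0.077, 0, 0, 0, 0, 1],
    [0.007, -0.099, 0, 0, 0, 0, 1],
    [0.031, -0.112, 0, 0, 0, 0, 1],
    [0.058, -0.115, 0, 0, 0, 0, 1],
    [0.085, -0.108, 0, 0, 0, 0, 1],
    [0.106, -0.091, 0, 0, 0, 0, 1],
  ],
)

```text
time_s: 33.33
position: [0.6379, 0.0579, 0.1095]
tcp_rot: [179.8, 0.1, 99.6]
wrist_force: [7.7, -12.5, 3.2]
finger_gap: 0.0192
gripper_force: 41.3
```

drive_tool(
  increments=[
    [0, 0, 0, 0, 0, 0, 0],
    [0, 0, 0, 0, 0, 0, -0.2],
    [0, 0, 0, 0, 0, 0, -0.2],
    [0, 0, 0, 0, 0, 0, -0.2],
    [0, 0, -0.04, 0, 0, 0, -0.2],
    [0, 0, -0.1, 0, 0, 0, -0.2],
    [0, 0, -0.16, 0, 0, 0, -0.2],
    [0, 0, -0.184, 0, 0, 0, -0.2],
  ],
)

```text
time_s: 34.0
position: [0.6381, 0.0573, 0.204]
tcp_rot: [179.8, 0.0, 99.6]
wrist_force: [1.5, -0.4, 0.3]
finger_gap: 0.0514
gripper_force: 0.0
```

drive_tool(
  increments=[
    [-0.05, -0.06, 0, 0, 0, 0, -0.2],
    [-0.1, -0.13, 0, 0, 0, 0, -0.2],
    [-0.15, -0.2, 0, 0, 0, 0, -0.2],
    [-0.2, -0.25, 0, 0, 0, 0, -0.2],
    [-0.26, -0.3, 0, 0, 0, 0, -0.2],
    [-0.32, -0.32, 0, 0, 0, 0, -0.2],
    [-0.36, -0.32, 0, 0, 0, 0, -0.2],
    [-0.36, -0.32, 0, 0, 0, 0, -0.2],
  ],
)

```text
time_s: 34.67
position: [0.5091, -0.1503, 0.2005]
tcp_rot: [180.0, 0.1, 99.4]
wrist_force: [-0.1, -0.7, -0.2]
finger_gap: 0.0514
gripper_force: 0.0
```

```bash
python3 - <<'E'
from h import *
chain([])
c=cam("top")
cv2.imwrite("pics/f1.png",cv2.resize(c["img"][150:200,165:265,::-1],(800,400),interpolation=cv2.INTER_CUBIC))
print([(q,[(round(m["conf"],2),np.round(m["position"],1)) for m in robot.mark_of(q,"top")[:2]]) for q in("pointer","tab_mark","crank_handle","wheel_hub")])
E
```

```text
t 34.6667 [ 0.5091 -0.1503  0.2005] [1.80e+02 1.00e-01 9.94e+01] gap 0.0514 F [-0.1 -0.7 -0.2]
[('pointer', [(0.69, array([192.1, 182.1]))]), ('tab_mark', []), ('crank_handle', [(0.54, array([244. , 162.6]))]), ('wheel_hub', [(0.71, array([255.3, 158.7]))])]
```

View pics/f1.png

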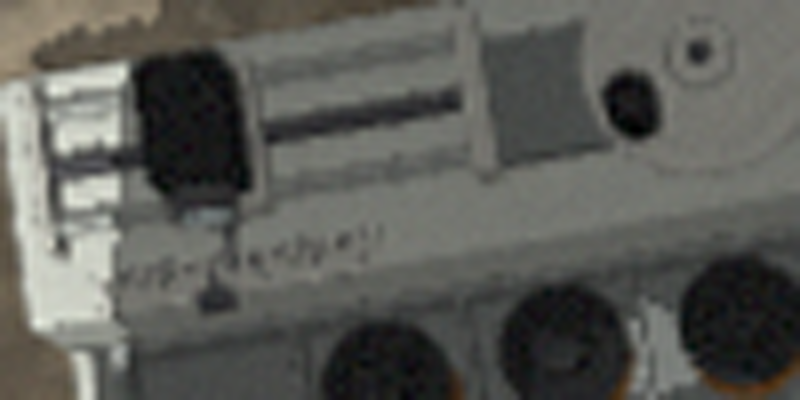

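The pointer blade is at about (233,250) and the tab tip at about (212,268) in this 8x crop, so the pointer is still short of the tab. I'll measure it numerically from an averaged, rectified picture.

```bash
cat > prof.py <<'E'
from h import *
p=np.load("p.npy");cy,sy=np.cos(p[2]),np.sin(p[2])
imgs=[cam("top") for _ in range(8)];c=imgs[0];g=np.mean([i["img"].mean(2) for i in imgs],0).astype(np.float32)
xs=np.arange(.060,.018,-.001);ys=np.arange(.120,.055,-.001)
P=np.array([[p[0]+cy*x-sy*y,p[1]+sy*x+cy*y,.078] for x in xs for y in ys])
u=proj(c,P).astype(np.float32).reshape(len(xs),len(ys),2)
r=cv2.remap(g,u[:,:,0],u[:,:,1],cv2.INTER_CUBIC);np.save("r.npy",r)
print("y  "," ".join(f"{int(y*1000+.5):3d}" for y in ys[::2]))
for i in range(0,len(xs),2): print(f"{xs[i]*1000:3.0f}"," ".join(f"{int(v):3d}" for v in r[i,::2]))
E
python3 prof.py
```

```text
y   120 118 116 114 112 110 108 106 104 102 100  98  96  94  92  90  88  86  84  82  80  78  76  74  72  70  68  66  64  62  60  58  56
 60 109 112 115 115 114 113 112 109 102  89  82  94 104  99 103 110 114 113 107  98  82  66  74  90  91  88  84  81  85  95 108 117 114
 58 117 117 117 116 115 115 115 115 114 106  99 100 105 104 105 101  97  97  93  82  70  66  71  85  95  97  93  90  94 104 113 118 116
 56 117 116 116 115 115 116 115 115 116 112 109 109 110 110 108  99  85  84  75  59  57  70  85 100 109 112 111 108 108 112 116 118 117
 54 117 116 116 115 115 115 115 115 116 116 115 114 114 114 113 109 102 100  79  52  57  82 107 118 115 116 116 116 116 116 116 117 117
 52 117 117 117 116 116 117 118 118 117 116 115 114 114 114 115 116 115 116  90  61  69  94 116 121 117 117 117 116 117 117 117 117 117
 50 119 118 118 120 119 117 116 117 118 117 115 115 115 115 116 117 117 118  94  71  80 102 120 120 116 116 116 116 118 119 118 117 115
 48 112 116 116 117 118 111 103 100 107 116 119 117 115 116 116 117 113 106  89  76  84 103 119 119 119 118 117 117 118 116 116 117 109
 46 103 112 
[... 1191 characters left out ...]
 112 109 106 104 107
 28 102 102 101  98  93  90  94 103 110 109  99  79  50  39  47  50  51  50  58  76  97 101  92  91  94  99 101 101 103 101  97  94  95
 26  95  95  95  94  92  90  91  94  97  97  96  81  51  35  40  39  42  46  54  71  93  98  91  90  91  93  93  93  94  94  93  92  92
 24  93  93  93  93  92  91  91  92  93  93  94  83  61  50  51  47  48  52  58  75  94  96  92  91  91  91  92  92  92  92  92  92  92
 22  94  94  94  93  92  93  93  93  93  94  94  89  79  73  76  78  78  76  76  85  95  96  94  93  93  94  94  94  93  93  92  92  93
 20  91  93  94  94  93  94  93  91  91  92  93  92  89  88  91  95  93  91  90  91  93  95  95  92  87  87  91  92  93  94  94  94  94
```

Pointer y is 81 mm and tab y is 90 mm, so 9.0 mm remain. That is 0.75 turn clockwise. The pointer moved 48 mm for the 4 turns, which matches.

```bash
python3 -c "
from h import *
chain([(.638,.0577,.2,99.6),(.638,.0577,.109,99.6)])"
```

```text
t 35.3167 [ 0.5095 -0.1463  0.2003] [180.    0.   99.7] gap 0.0514 F [ 1.  -0.1  0.1]
(0.638, 0.0577, 0.2, 99.6) d 0.241 [0.3591, 0.3219, 0.0006, 0.0, 0.0, 0.0006]
(0.638, 0.0577, 0.109, 99.6) d 0.091 [0.0, -0.0, 0.182, 0.0, 0.0, 0.0]
```

drive_tool(
  increments=[
    [0.06, 0.05, 0, 0, 0, 0, -0.2],
    [0.13, 0.11, 0, 0, 0, 0, -0.2],
    [0.2, 0.18, 0, 0, 0, 0, -0.2],
    [0.27, 0.24, 0, 0, 0, 0, -0.2],
    [0.33, 0.295, 0, 0, 0, 0, -0.2],
    [0.359, 0.322, 0, 0, 0, 0, -0.2],
    [0.359, 0.322, 0, 0, 0, 0, -0.2],
    [0.359, 0.322, 0, 0, 0, 0, -0.2],
  ],
)

```text
time_s: 35.98
position: [0.6386, 0.0592, 0.1998]
tcp_rot: [-180.0, -0.0, 99.8]
wrist_force: [0.2, -0.6, -0.4]
finger_gap: 0.0511
gripper_force: 0.0
```

drive_tool(
  increments=[
    [0, 0, 0.03, 0, 0, 0, -0.2],
    [0, 0, 0.07, 0, 0, 0, -0.2],
    [0, 0, 0.11, 0, 0, 0, -0.2],
    [0, 0, 0.15, 0, 0, 0, -0.2],
    [0, 0, 0.175, 0, 0, 0, -0.2],
    [0, 0, 0.182, 0, 0, 0, -0.2],
    [0, 0, 0.182, 0, 0, 0, 0.3],
    [0, 0, 0.182, 0, 0, 0, 0.8],
  ],
)

```text
time_s: 36.65
position: [0.6384, 0.057, 0.11]
tcp_rot: [180.0, 0.0, 99.6]
wrist_force: [0.1, 0.2, 1.5]
finger_gap: 0.0278
gripper_force: 0.0
```

drive_tool(
  increments=[
    [0, 0, 0, 0, 0, 0, 1],
    [0, 0, 0, 0, 0, 0, 1],
    [0, 0, 0, 0, 0, 0, 1],
    [0, 0, 0, 0, 0, 0, 1],
    [0, 0, 0, 0, 0, 0, 1],
    [0, 0, 0, 0, 0, 0, 1],
    [0, 0, 0, 0, 0, 0, 1],
    [0, 0, 0, 0, 0, 0, 1],
  ],
)

```text
time_s: 37.32
position: [0.6391, 0.0572, 0.1105]
tcp_rot: [179.9, 0.0, 99.6]
wrist_force: [1.9, -2.6, 8.1]
finger_gap: 0.019
gripper_force: 39.9
```

drive_tool(
  increments=[
    [0.013, 0.024, 0, 0, 0, 0, 1],
    [0.017, 0.051, 0, 0, 0, 0, 1],
    [0.009, 0.077, 0, 0, 0, 0, 1],
    [-0.007, 0.099, 0, 0, 0, 0, 1],
    [-0.031, 0.112, 0, 0, 0, 0, 1],
    [-0.058, 0.115, 0, 0, 0, 0, 1],
    [-0.085, 0.108, 0, 0, 0, 0, 1],
    [-0.106, 0.091, 0, 0, 0, 0, 1],
  ],
)

```text
time_s: 37.98
position: [0.6935, 0.0126, 0.1105]
tcp_rot: [179.8, -0.0, 99.6]
wrist_force: [-0.2, 6.6, 7.3]
finger_gap: 0.019
gripper_force: 40.0
```

drive_tool(
  increments=[
    [-0.013, -0.024, 0, 0, 0, 0, 1],
    [-0.017, -0.051, 0, 0, 0, 0, 1],
    [-0.009, -0.077, 0, 0, 0, 0, 1],
    [0.007, -0.099, 0, 0, 0, 0, 1],
    [0.007, -0.099, 0, 0, 0, 0, 1],
    [0.007, -0.099, 0, 0, 0, 0, 1],
    [0.007, -0.099, 0, 0, 0, 0, 1],
    [0.007, -0.099, 0, 0, 0, 0, 1],
  ],
)

```text
time_s: 38.65
position: [0.6428, 0.0082, 0.1104]
tcp_rot: [179.9, 0.0, 99.6]
wrist_force: [0.2, 0.7, 9.7]
finger_gap: 0.0193
gripper_force: 40.6
```

drive_tool(
  increments=[
    [0, 0, 0, 0, 0, 0, 0],
    [0, 0, 0, 0, 0, 0, -0.2],
    [0, 0, 0, 0, 0, 0, -0.2],
    [0, 0, 0, 0, 0, 0, -0.2],
    [0, 0, -0.04, 0, 0, 0, -0.2],
    [0, 0, -0.1, 0, 0, 0, -0.2],
    [0, 0, -0.16, 0, 0, 0, -0.2],
    [0, 0, -0.184, 0, 0, 0, -0.2],
  ],
)

```text
time_s: 39.32
position: [0.6438, 0.0078, 0.205]
tcp_rot: [179.8, 0.0, 99.6]
wrist_force: [1.7, -0.1, 0.9]
finger_gap: 0.051
gripper_force: 0.0
```

drive_tool(
  increments=[
    [-0.06, -0.03, 0, 0, 0, 0, -0.2],
    [-0.12, -0.07, 0, 0, 0, 0, -0.2],
    [-0.18, -0.11, 0, 0, 0, 0, -0.2],
    [-0.24, -0.15, 0, 0, 0, 0, -0.2],
    [-0.3, -0.19, 0, 0, 0, 0, -0.2],
    [-0.36, -0.22, 0, 0, 0, 0, -0.2],
    [-0.4, -0.22, 0, 0, 0, 0, -0.2],
    [-0.4, -0.22, 0, 0, 0, 0, -0.2],
  ],
)

```text
time_s: 39.98
position: [0.5673, -0.2116, 0.2013]
tcp_rot: [180.0, 0.1, 99.5]
wrist_force: [0.1, 0.1, 0.2]
finger_gap: 0.0512
gripper_force: 0.0
```

```bash
python3 prof.py | cut -c1-112; python3 - <<'E'
from h import *
cs=[cam("top"),cam("scene")]
A=cv2.resize(cs[0]["img"][145:225,165:265,::-1],(500,400),interpolation=cv2.INTER_CUBIC);B=cv2.resize(cs[1]["img"][150:220,170:290,::-1],(300,400))
cv2.imwrite("pics/g1.png",np.hstack([A,B]));chain([])
E
```

```text
y   120 118 116 114 112 110 108 106 104 102 100  98  96  94  92  90  88  86  84  82  80  78  76  74  72  70  68 
 60 206 213 222 213 181 146 126 130 122 118 117 111 106 107 112 108  83  78  90  99 102 100  98  97  96 109 124 
 58 222 223 223 220 209 193 173 167 162 155 148 135 109  89  85  81  71  76  92 104 109 107 106 109 114 125 135 
 56 222 222 222 222 223 221 210 205 213 211 204 193 144  92  74  66  65  80 105 121 126 121 119 124 131 134 134 
 54 222 221 221 221 222 221 219 219 224 229 225 216 164 103  84  79  89 106 125 133 135 131 129 130 132 133 133 
 52 222 221 221 221 221 224 227 229 227 228 213 189 149 105  88  84 102 127 138 134 133 131 131 131 132 132 132 
 50 226 223 223 226 226 222 220 223 227 228 202 168 140 106  89  82 100 131 140 134 134 133 131 131 131 131 132 
 48 216 221 221 222 226 214 196 191 206 223 194 151 132 105  85  77  96 126 134 130 130 131 131 132 134 133 132 
 46 205 218 210 198 199 186 171 167 191 218 187 146 126 105  85  70  87 116 128 125 118 126 129 125 125 128 131 
 44 200 215 194 178 181 168 162 168 198 207 148 112 113 109  90  65  82 114 128 122
[... 771 characters left out ...]
  55  57  61  77  97 118 124 116 118 121 123 125 
 28 187 192 193 186 171 160 161 163 151 124 105  89  57  45  54  57  58  57  66  86 110 115 103 103 107 112 115 
 26 161 165 168 166 159 152 150 152 137 108 102  91  58  40  45  46  48  53  62  81 105 110 103 102 103 106 106 
 24 156 160 162 162 159 156 154 155 134 102 100  94  69  57  58  55  55  59  67  86 106 109 105 104 104 104 104 
 22 162 157 149 149 155 160 162 162 139 109 103  99  88  83  87  88  87  85  87  97 108 108 107 107 107 107 106 
 20 152 147 127 116 121 130 135 140 129 112 105 102 101 100 103 107 105 102 101 104 107 107 107 105 100  99 102 
t 40.4833 [ 0.5676 -0.2071  0.2013] [-180.    -0.    99.7] gap 0.0514 F [0.2 0.  0.1]
```

View pics/g1.png

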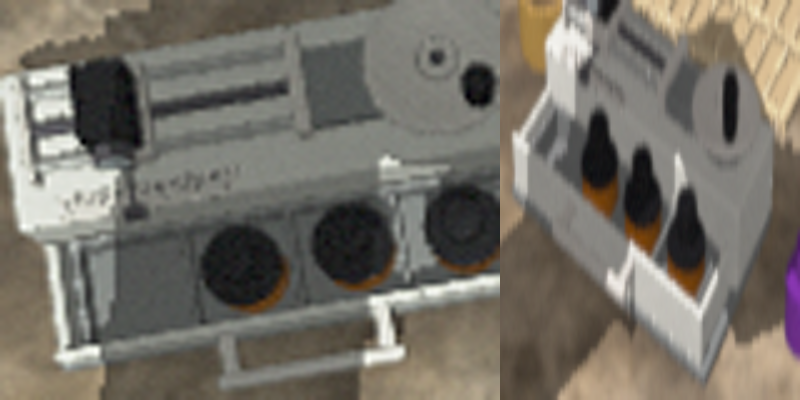

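The picture shows the three jars upright in the closed drawer. Pointer and tab form one continuous blade near (130,190), with measured y 90.2 against 90.3 mm. The arm is clear, so I'll hand in.

```bash
python3 -c "
from bench import robot
print(robot.job_done())"
```

```text
the job is handed in; nothing more can be done
None
```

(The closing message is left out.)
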